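# Load the lab jar mill: lock the jars in their bayonet stations, fit the guard, switch on

## Task

Get the jar mill running: put every white grinding jar with a blue lid into a station of its own on the mill, pushing it down against the spring and turning it a quarter clockwise so that it clicks home. Lower the yellow guard plate over the two locating pins until it lies flush on the deck, and only when all jars are locked and the guard is on, throw the red switch lever fully over to the back of the mill. Leave the crucibles, lids and other lab things where they are.

Things in the scene. Friction and masses are not known exactly. Their poses are not given: they have to be found in the camera images.
- mill: jar mill, a fixed low cream machine: deck 240 mm (x) by 340 mm (y), 55 mm above the table. Origin on the table, 10 mm in front (-x side) of the middle of the machine; x points to its back, y to its left, z up. Stations at x=-60 mm, y=+127.5, +42.5, -42.5, -127.5 mm, collar outer radius 39 mm; two pins and the switch behind them.
- jar1: white grinding jar, body 50 mm across, bottom-heavy; blue lid, top at 54 mm; on it a blue fin handle 40 mm long (local x), 14 mm thick (y), from 54 to 79 mm up. Two steel bayonet lugs at the foot point along local +x and -x, in line with the fin, to 33 mm from the axis, 10 mm wide, 3 to 9 mm up. Half-turn symmetric, 0.35 kg. Origin: centre of underside, z up. May be absent (None).
- jar2: white grinding jar, body 50 mm across, bottom-heavy; blue lid, top at 54 mm; on it a blue fin handle 40 mm long (local x), 14 mm thick (y), from 54 to 79 mm up. Two steel bayonet lugs at the foot point along local +x and -x, in line with the fin, to 33 mm from the axis, 10 mm wide, 3 to 9 mm up. Half-turn symmetric, 0.35 kg. Origin: centre of underside, z up. May be absent (None).
- jar3: white grinding jar, body 50 mm across, bottom-heavy; blue lid, top at 54 mm; on it a blue fin handle 40 mm long (local x), 14 mm thick (y), from 54 to 79 mm up. Two steel bayonet lugs at the foot point along local +x and -x, in line with the fin, to 33 mm from the axis, 10 mm wide, 3 to 9 mm up. Half-turn symmetric, 0.35 kg. Origin: centre of underside, z up. May be absent (None).
- jar4: white grinding jar, body 50 mm across, bottom-heavy; blue lid, top at 54 mm; on it a blue fin handle 40 mm long (local x), 14 mm thick (y), from 54 to 79 mm up. Two steel bayonet lugs at the foot point along local +x and -x, in line with the fin, to 33 mm from the axis, 10 mm wide, 3 to 9 mm up. Half-turn symmetric, 0.35 kg. Origin: centre of underside, z up. May be absent (None).
- station_a (a point): leftmost bayonet station: point on the bore axis at the deck surface, 55 mm above the table; axes as mill. Steel collar 26 mm tall, bore 56 mm, outer radius 40; entry slots 18 mm wide (yellow marks) towards mill +x and -x, closed pockets (green roofs) towards mill +y and -y. A jar goes in with lugs and fin along mill x and rests on the spring, 16 to 20 mm up.
- station_b (a point): second bayonet station: point on the bore axis at the deck surface, 55 mm above the table; axes as mill. Steel collar 26 mm tall, bore 56 mm, outer radius 40; entry slots 18 mm wide (yellow marks) towards mill +x and -x, closed pockets (green roofs) towards mill +y and -y. A jar goes in with lugs and fin along mill x and rests on the spring, 16 to 20 mm up.
- station_c (a point): third bayonet station: point on the bore axis at the deck surface, 55 mm above the table; axes as mill. Steel collar 26 mm tall, bore 56 mm, outer radius 40; entry slots 18 mm wide (yellow marks) towards mill +x and -x, closed pockets (green roofs) towards mill +y and -y. A jar goes in with lugs and fin along mill x and rests on the spring, 16 to 20 mm up.
- station_d (a point): rightmost bayonet station: point on the bore axis at the deck surface, 55 mm above the table; axes as mill. Steel collar 26 mm tall, bore 56 mm, outer radius 40; entry slots 18 mm wide (yellow marks) towards mill +x and -x, closed pockets (green roofs) towards mill +y and -y. A jar goes in with lugs and fin along mill x and rests on the spring, 16 to 20 mm up.
- spring_a (a joint): spring plate (orange) of the leftmost station: 0 = up, top 20 mm above the deck, grows to 0.018 m pressed down; needs 3 N plus 0.6 N per mm. Lugs pass under the lip when the jar's underside is below 7 mm over the deck (4 is good). Then turn 90 degrees CLOCKWISE seen from above and let go: the spring lifts the lugs into the pockets; locked, it stands 12 mm above the deck, fin along y.
- spring_b (a joint): spring plate (orange) of the second station: 0 = up, top 20 mm above the deck, grows to 0.018 m pressed down; needs 3 N plus 0.6 N per mm. Lugs pass under the lip when the jar's underside is below 7 mm over the deck (4 is good). Then turn 90 degrees CLOCKWISE seen from above and let go: the spring lifts the lugs into the pockets; locked, it stands 12 mm above the deck, fin along y.
- spring_c (a joint): spring plate (orange) of the third station: 0 = up, top 20 mm above the deck, grows to 0.018 m pressed down; needs 3 N plus 0.6 N per mm. Lugs pass under the lip when the jar's underside is below 7 mm over the deck (4 is good). Then turn 90 degrees CLOCKWISE seen from above and let go: the spring lifts the lugs into the pockets; locked, it stands 12 mm above the deck, fin along y.
- spring_d (a joint): spring plate (orange) of the rightmost station: 0 = up, top 20 mm above the deck, grows to 0.018 m pressed down; needs 3 N plus 0.6 N per mm. Lugs pass under the lip when the jar's underside is below 7 mm over the deck (4 is good). Then turn 90 degrees CLOCKWISE seen from above and let go: the spring lifts the lugs into the pockets; locked, it stands 12 mm above the deck, fin along y.
- guard: yellow guard plate, 75 mm (x) by 130 mm (y), 6 mm thick, with two through holes 12 mm across at y=+45 and -45 mm and a black bar handle along y: bar 70 mm long, 12 mm thick (x), from 43 to 57 mm above the plate's underside, on two legs at y=+26 and -26 mm. Half-turn symmetric. About 0.35 kg, lies flat. Origin: centre of the underside.
- guard_seat (a point): midpoint between the two locating pins on the deck surface, 55 mm above the table (axes as mill); the pins are 9 mm in diameter, 25 mm tall with tapered tips, at y=+45 and -45 mm from this point. The guard belongs here, its underside on the deck.
- switch (a joint): red-balled toggle lever on a black block at the mill's back right corner: 0 = leaning to the front (off), 1.0 = leaning to the back (on); stays where it is left, turns with about 0.06 N m (1 N at the ball).
- switch_tip (a point): centre of the lever's red ball (26 mm across), 60 mm from the lever's hinge; about 130 mm above the table when off. It moves about 58 mm towards mill +x when thrown.
- crucible_a: white ceramic crucible, 60 mm across, 55 mm tall, a bystander; origin: centre of the underside
- crucible_b: white ceramic crucible, 54 mm across, 48 mm tall, a bystander; origin: centre of the underside
- crucible_c: cream ceramic crucible, 68 mm across, 60 mm tall, a bystander; origin: centre of the underside
- lid_a: white ceramic lid, a disc 68 mm across, 10 mm thick, a bystander; origin: centre of the underside
- lid_b: cream ceramic lid, a disc 72 mm across, 10 mm thick, a bystander; origin: centre of the underside
- powder_jar: closed white plastic jar, 60 mm across, 75 mm tall, a bystander; origin: centre of the underside
- scoop: spatula with a wooden handle, 200 mm long, a bystander; origin: middle of its length, on its underside
There are look-alikes about, which are no part of the job. Of the things that look like the guard, the larger one is meant.

How it is judged:
By the outcome, as a careful person would: the job done as asked, in the order asked, and still so for the second after the job is handed in, with the robot touching nothing.
Of jar1, jar2, jar3, jar4 only 3 to 4 are there at a start; the rules pass over those that are not, and their reading is None.
At some moment in a run one of jar1, jar2, jar3, jar4 may be knocked a few centimetres aside while the robot is not near it.
It also fails if it takes over 210 s, if anything falls off the work surface, if the arm or the gripper's body presses on something with over 40 N, if the wrist force passes 120 N, or if a joint passes its speed limit or range.

## Robot

A 7-joint arm with a two-finger parallel gripper is mounted at the origin on the work surface. World frame = base frame: x ahead of the robot, y to its left, z up, the work surface at z = 0. Lengths are in mm, angles in rad, forces in N, time in s.
With the tool pointing down it reaches from about 425 to 875 mm from the base axis. Payload 8.4 kg.
Tool frame: the origin (TCP) lies at the very end of the fingers, on their centre line; the grasp point (between the pads) lies 19 mm behind it; z points along the fingers, y is the direction in which the jaws open and shut (so a half turn about z gives the same grasp; the last joint's range is limited). The gripper opens to 87 mm and grips with 3 to 60 N. Pads are 19 mm wide; open, the fingers measure 117 mm over their backs; the gripper's body (75 mm by 190 mm) begins 51 mm behind the grasp point.
Start: joints at [1.214, 0.333, 0.04, 1.465, -0.013, 1.343, -0.059], TCP at [165.699, -628.496, 222.546] pointing down, gripper open.
Joint ranges: [-2.58, 2.58], [-0.38, 2.09], [-1.3, 1.39], [0.25, 2.4], [-1.5, 4.64], [0.08, 2.09], [-2.65, 2.65]. Speed limits (rad/s): [2.22, 2.22, 2.79, 2.79, 3.14, 3.14, 3.14].

## Interface

Orientations are given as a unit quaternion [x, y, z, w].
In Python, from rig import arm gives the robot as it stands. The module is installed in compiled form; this text tells all that it offers.
- The arm moves only by the tool apply_moves, never from a script. Its argument "series" is a list of rows, each a list of 5 numbers: the finger opening in cm, from 0 to 8.7, then the shift along the tool's x, y, z in cm, then the turn about the tool's z in degrees. A call has 1 to 8 rows; each row is the pose to reach, as a shift and turn from the pose commanded when the call began, along the tool's axes at that moment; what a row does not reach only later rows make up. A row lasts 1/8 s, in which the tool goes at most 62.5 mm and 10.7 degrees, less where a joint would pass 70% of its speed; a pose out of reach is approached as far as the arm can. A call with a gripper value outside its range is refused whole. The fingers move at their own pace and stop on an object; "squeeze" is the grip in N (left out, the last holds). Time passes only in rows, so rows that repeat a pose let the fingers close. It gives the time, the measured TCP pose, the force and the opening at its end, in the units of the state.
- arm.get_obs(): the state, without advancing time (a new reading comes with each control period).
- arm.snapshot(name): name is "scene" or "side" or "wrist"; returns a dict with "img" (480x640x3 uint8, blue, green, red), "K" (3x3 intrinsics, pixels), "world_to_cam" (4x4, takes a point from world to camera coordinates). Camera axes: x right, y up, looking along -z (the intrinsics and any distortion apply to the point x, -y, -z); pixel columns grow to the right and rows downward; lengths in mm; the calibration is good to about 2 mm. A picture is of the moment at which its call begins. There is no depth.
- arm.finish_job(): hands the job in, once; it reports no verdict.
The state is a dict: "clock": time; "joints": joint angles; "dq": joint speeds; "effort": joint torques, N m; "tool_pos": TCP position; "ee_rot": TCP orientation; "force": force on the tool from outside, world axes, zero at the start; "moment": the same for the moment, N m; "width": opening from 0.0 (shut) to 1.0 (fully open).
Only numpy, scipy, OpenCV 4.12 (cv2) and the standard library are available. Lean on these libraries where they do the work, as an engineer would, in place of code of your own. Each camera call takes 0.05 s, during which the arm holds its last target. There are 200 camera calls.

## Working session

There is one attempt and no reset: what is moved stays moved. The work goes in short steps, Python scripts to look and compute and a tool call to move; the robot and the scene stay as the last step left them, time stands still between calls to the robot, and variables do not carry over. Pictures are saved under pics/ and viewed, on a budget of 14 in all, crops included, one or two more only if the job needs it, and the job is handed in when it is done.

Besides the shell and the picture viewer there is one more tool, called after "Emit:" as name(argument=value, ...), one argument or row to a line, values as JSON. apply_moves: Moves the arm, as the interface text tells. Its arguments: {"type":"object","properties":{"series":{"type":"array"},"squeeze":{"type":"number"}},"required":["series"]}

```bash
mkdir -p pics
python3 - <<'E'
from rig import arm
import cv2
o=arm.get_obs();print(o)
for n in("scene","side"):
    s=arm.snapshot(n);cv2.imwrite(f"pics/{n}0.png",s["img"]);print(n,s["K"],s["world_to_cam"])
E
```

```text
{'clock': 0.0, 'joints': array([ 1.21380051,  0.33391545,  0.03988582,  1.466267  , -0.01340084,
        1.34332886, -0.05849783]), 'dq': array([ 3.30227374e-05,  9.66347065e-04,  9.73533289e-04,  2.33587014e-04,
       -2.58265092e-04,  3.44655049e-04, -6.02234036e-05]), 'effort': array([ 3.98572511e-04, -6.56356072e+01,  1.33522891e+00, -4.03811681e+01,
       -5.97855309e-02,  4.45906213e-02,  1.44424516e-04]), 'tool_pos': array([ 165.5590896 , -628.06646878,  221.65861594]), 'ee_rot': array([ 9.91705528e-01,  1.28528062e-01, -1.63081044e-04, -8.10022902e-04]), 'force': array([-1.52448255, -0.27149736,  0.03942712]), 'moment': array([ 0.02056023, -0.0214899 ,  0.01207704]), 'width': 0.9980764903818824}
scene [[499.3555838    0.         321.12244784]
 [  0.         499.3555838  245.08367514]
 [  0.           0.           1.        ]] [[ 6.01202400e-01  7.98931475e-01 -1.62534098e-02 -2.72333975e+02]
 [-5.86247223e-01  4.54794954e-01  6.70429522e-01  2.00836600e+02]
 [ 5.43019215e-01 -3.93535321e-01  7.41795176e-01 -1.59159858e+03]
 [ 0.00000000e+00  0.00000000e+00  0.00000000e+00  1.00000000e+00]]
side [[599.90702517   0.         312.13574094]
 [  0.         599.90702517 239.46370722]
 [  0.           0.           1.        ]] [[-9.32252012e-01 -3.61480116e-01  1.54373467e-02  4.50029376e+02]
 [ 2.45328446e-01 -6.00186138e-01  7.61308449e-01 -2.31171941e+02]
 [-2.65932585e-01  7.13518553e-01  6.48206090e-01 -1.64322594e+03]
 [ 0.00000000e+00  0.00000000e+00  0.00000000e+00  1.00000000e+00]]
```

View pics/scene0.png

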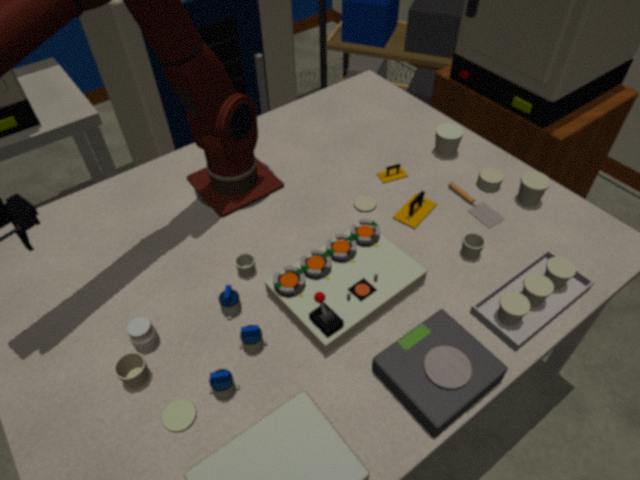

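View pics/side0.png

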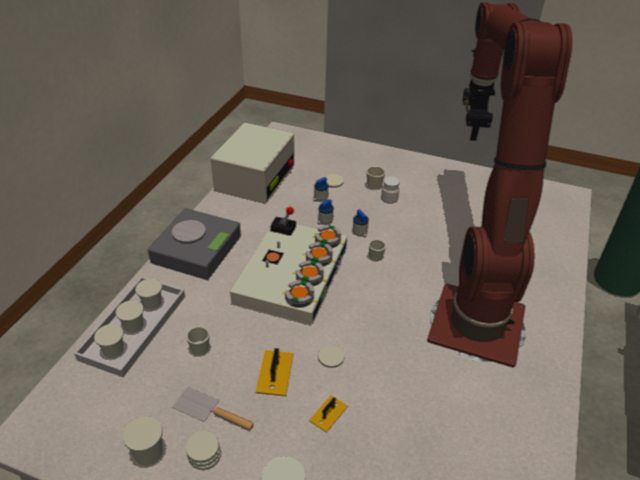

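Scene view: three blue-lidded jars at (229,297), (251,335), (221,380). The large guard is at (415,210), with its small double at (393,174). The lever ball is at (320,297) and the stations run from (289,281) to (365,232). The side view agrees: jars at (321,188), (326,210), (361,222) and large guard at (275,372).

Could be mistaken for a jar: powder jar (141,330), crucibles (131,369), (246,265), (472,245), and the tray crucibles. I see no fourth blue lid.

```bash
cat > h.py <<'E'
import numpy as np,cv2
from rig import arm
def snap(n,save=None):
    s=arm.snapshot(n)
    if save: cv2.imwrite(f"pics/{save}.png",s["img"])
    return s
def proj(s,P):
    P=np.atleast_2d(P);c=P@s["world_to_cam"][:3,:3].T+s["world_to_cam"][:3,3]
    p=np.c_[c[:,0],-c[:,1],-c[:,2]]@s["K"].T
    return p[:,:2]/p[:,2:]
def ray(s,uv):
    R=s["world_to_cam"][:3,:3];t=s["world_to_cam"][:3,3]
    d=np.linalg.inv(s["K"])@np.array([uv[0],uv[1],1.]);d=d*[1,-1,-1]
    return -R.T@t,R.T@d/np.linalg.norm(d)
def plane(s,uv,z):
    o,d=ray(s,uv);return o+d*(z-o[2])/d[2]
def tri(s1,u1,s2,u2):
    A=np.zeros((3,3));b=np.zeros(3);rs=[ray(s1,u1),ray(s2,u2)]
    for o,d in rs:
        M=np.eye(3)-np.outer(d,d);A+=M;b+=M@o
    p=np.linalg.solve(A,b)
    return p,max(np.linalg.norm(np.cross(p-o,d)) for o,d in rs)
RNG=dict(blue=((100,130,40),(125,255,255)),orange=((3,190,120),(13,255,255)),yellow=((18,180,100),(32,255,255)),red=((0,170,90),(3,255,255)),green=((45,100,40),(85,255,255)))
def blobs(s,c,amin=20):
    m=cv2.inRange(cv2.cvtColor(s["img"],cv2.COLOR_BGR2HSV),*RNG[c])
    n,l,st,ce=cv2.connectedComponentsWithStats(m)
    return [(ce[i].round(1),int(st[i,4]),st[i,:4].tolist()) for i in range(1,n) if st[i,4]>=amin]
E
python3 - <<'E'
from h import *
S=snap("scene");D=snap("side")
for c,a in(("blue",60),("orange",40),("yellow",150),("red",15)):
    for n,s in(("scene",S),("side",D)):
        print(c,n)
        for b in blobs(s,c,a):
            x,y,w,h=b[2]
            z=dict(blue=62,orange=75,yellow=6,red=130)[c]
            print("  ",b[0],b[1],b[2],plane(s,b[0],z).round(0)[:2])
def crop(s,x,y,w,h,k):return cv2.resize(s["img"][y:y+h,x:x+w],None,fx=k,fy=k,interpolation=cv2.INTER_CUBIC)
a=crop(S,190,215,250,190,3);cv2.imwrite("pics/c1.png",a)
E
```

```text
blue scene
   [304.2   8.3] 455 [292, 0, 27, 21] [-801.  847.]
   [367.7  20.8] 2189 [342, 0, 57, 47] [-516.  989.]
   [70.2 55.5] 2509 [15, 18, 89, 75] [-1037.  -163.]
   [228.4 296.9] 235 [220, 286, 18, 20] [ 426. -260.]
   [250.6 334.1] 283 [242, 326, 19, 18] [ 549. -272.]
   [220.6 379.7] 345 [211, 370, 21, 21] [ 607. -383.]
blue side
   [321.2 184.2] 110 [315, 178, 13, 12] [ 596. -374.]
   [325.8 206.6] 126 [320, 200, 13, 13] [ 538. -263.]
   [360.3 217.9] 122 [354, 210, 13, 14] [ 417. -249.]
orange scene
   [361.9 289.1] 74 [356, 284, 13, 11] [613.   4.]
orange side
yellow scene
   [392.  174.7] 220 [378, 167, 29, 15] [284. 410.]
   [414.4 212.7] 534 [394, 195, 42, 33] [454. 345.]
yellow side
   [274.5 373.7] 1040 [256, 351, 37, 44] [443. 362.]
   [328.  414.4] 523 [310, 396, 37, 35] [279. 423.]
red scene
   [319.  296.5] 54 [315, 293, 9, 8] [ 600. -114.]
red side
   [289.3 209.8] 30 [287, 207, 6, 6] [ 606. -122.]
```

View pics/c1.png

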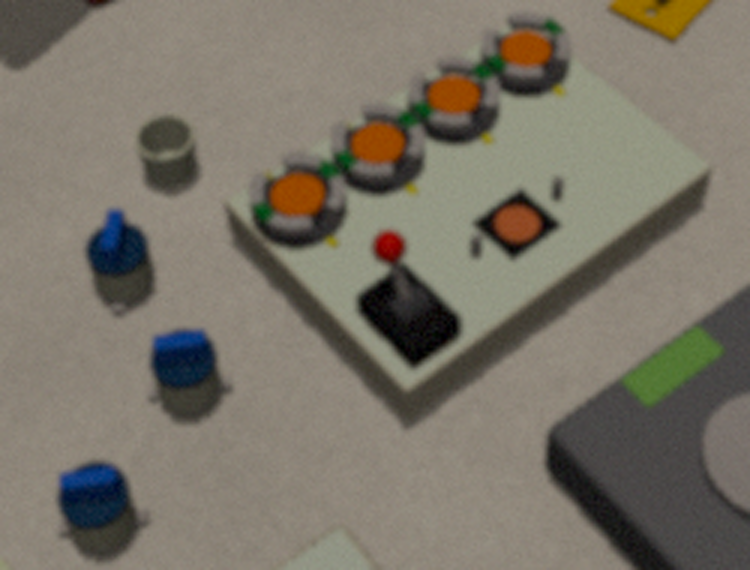

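The crop confirms three jars: fins at crop (115,230), (180,350) and (92,485), with steel lugs visible. Four stations are free, and the pins are at (476,246) and (558,188). Next I measure the mill.

```bash
cat >> h.py <<'E'
RNG["orange"]=((3,150,90),(15,255,255))
RNG["plate"]=((4,200,120),(17,255,255))
E
python3 - <<'E'
from h import *
S=snap("scene");D=snap("side")
for p in((289,281),(361,289)):print(cv2.cvtColor(S["img"],cv2.COLOR_BGR2HSV)[p[1],p[0]])
print(cv2.cvtColor(D["img"],cv2.COLOR_BGR2HSV)[292,300])
RNG["plate"]=((5,215,100),(16,255,255))
r={}
for n,s in(("scene",S),("side",D)):
    b=[x for x in blobs(s,"plate",30) if (260<x[0][0]<385) and 215<x[0][1]<305]
    b.sort(key=lambda x:-x[0][0] if n=="scene" else x[0][0]); r[n]=b
    for x in b:print(n,x[0],x[1],plane(s,x[0],75).round(1))
A,B=r["scene"],r["side"]
if len(A)==len(B)==4:
    P=[]
    for a,b in zip(A,B):
        p,e=tri(S,a[0],D,b[0]);P.append(p);print(p.round(1),round(e,1))
print("ball",tri(S,(319,296.5),D,(289.3,209.8)))
for a,b in(((228.4,296.9),(360.3,217.9)),((250.6,334.1),(325.8,206.6)),((220.6,379.7),(321.2,184.2))):
    print("jar",tri(S,a,D,b))
E
```

```text
[ 14 255 151]
[ 11 191 147]
[ 14 241 177]
scene [364.9 231. ] 126 [469.4 135.6  75. ]
scene [341.  246.3] 145 [473.3  51.   75. ]
scene [315.7 262.3] 163 [476.7 -33.5  75. ]
scene [289.1 279.3] 189 [ 480.5 -117.8   75. ]
side [299.  291.7] 130 [469.  136.9  75. ]
side [309.3 271.3] 110 [472.4  51.9  75. ]
side [318.8 252.3] 100 [476.1 -33.2  75. ]
side [327.7 234.6] 86 [ 479.6 -118.4   75. ]
[469.1 136.2  74.3] 0.2
[472.7  51.3  74.3] 0.1
[476.3 -33.4  74.7] 0.2
[ 480.  -118.    74.9] 0.5
ball (array([ 603.21275154, -116.02911122,  134.73042701]), np.float64(0.19897855773781264))
jar (array([ 420.13510844, -258.41553596,   54.26344294]), np.float64(0.30252585177198116))
jar (array([ 542.68922075, -271.30135307,   54.16848474]), np.float64(1.4293548441525061))
jar (array([ 600.66348423, -382.7313245 ,   54.36457597]), np.float64(1.7377880854815002))
```

```bash
cat >> h.py <<'E'
from scipy.spatial.transform import Rotation as Rn
def go(x,y,z,yaw=None):
    "shift in cm along tool axes and turn in deg from measured pose; yaw = heading of tool x"
    o=arm.get_obs();M=Rn.from_quat(o["ee_rot"]).as_matrix()
    cur=np.degrees(np.arctan2(M[1,0],M[0,0]))
    Rz=Rn.from_euler("z",cur,degrees=True).as_matrix()@np.diag([1,-1,-1.])
    d=Rz.T@(np.array([x,y,z])-o["tool_pos"])/10
    t=None if yaw is None else (cur-yaw+180)%360-180
    print("t",round(o["clock"],2),"pos",o["tool_pos"].round(1),"yaw",round(cur,2),"w",round(o["width"]*87,1),"F",o["force"].round(1),"j7",round(o["joints"][6],2),"-> shift",d.round(2),"turn",None if t is None else round(t,1))
MY=2.46
ST=dict(a=(469.2,136.2),b=(472.7,51.5),c=(476.4,-33.4),d=(480.0,-118.2))
E
python3 -c "
from h import *
go(500,-290,330,60)"
```

```text
t 0.3 pos [ 165.7 -628.4  222.3] yaw 14.77 w 86.9 F [ 0.1 -0.6 -0.5] j7 -0.06 -> shift [ 40.95 -24.19 -10.77] turn -45.2
```

Emit:
apply_moves(
  series=[
    [8.7,5,-3,-1.5,-5],
    [8.7,10,-6,-3,-10],
    [8.7,15.5,-9,-4,-16],
    [8.7,21,-12.5,-5.5,-23],
    [8.7,27,-16,-7,-30],
    [8.7,32,-19,-8.5,-37],
    [8.7,37,-22,-10,-43],
    [8.7,41,-24,-10.8,-45],
  ],
)

```text
clock: 1.3
tool_pos: [502.4, -290.0, 331.7]
ee_rot: [0.866, 0.5, 0.0, 0.001]
force: [0.0, -0.6, 0.3]
width: 1.002
```

```bash
python3 -c "
from h import *
go(500,-290,330,60)
s=snap('wrist','w1')
print(s['K'],s['world_to_cam'].round(3))
for b in blobs(s,'blue',80):print(b,plane(s,b[0],62).round(1))"
```

```text
t 1.3 pos [ 502.4 -290.   331.7] yaw 59.94 w 87.2 F [ 0.  -0.6  0.3] j7 -0.12 -> shift [-0.12 -0.21  0.17] turn -0.1
[[371.43924034   0.         317.36436345]
 [  0.         371.43924034 246.41326945]
 [  0.           0.           1.        ]] [[ 8.66000e-01 -5.01000e-01  2.00000e-03 -5.80164e+02]
 [ 4.86000e-01  8.39000e-01 -2.44000e-01  5.52860e+01]
 [ 1.20000e-01  2.12000e-01  9.70000e-01 -4.95030e+02]
 [ 0.00000e+00  0.00000e+00  0.00000e+00  1.00000e+00]]
(array([335.4, 178.6]), 923, [316, 158, 42, 38]) [ 539.4 -267.3   62. ]
(array([243.1, 218.2]), 1276, [222, 199, 42, 39]) [ 422.6 -253.    62. ]
(array([423.3, 231.7]), 1231, [403, 212, 41, 40]) [ 599.4 -374.1   62. ]
```

View pics/w1.png

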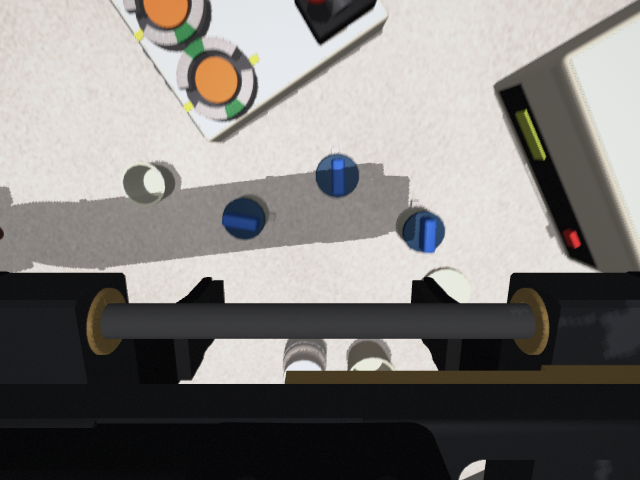

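The wrist view shows the three jars from above, at (338,175), (243,217) and (425,232), with their fins as brighter bars. Now I segment the fin tops for centre and heading.

```bash
cat >> h.py <<'E'
def fins(s,zb=0,amin=200):
    "fin-top centre (z=79+zb) and heading of each jar, by Otsu inside the blue blob"
    hsv=cv2.cvtColor(s["img"],cv2.COLOR_BGR2HSV);m=cv2.inRange(hsv,*RNG["blue"]);out=[]
    n,l,st,ce=cv2.connectedComponentsWithStats(cv2.morphologyEx(m,cv2.MORPH_CLOSE,np.ones((3,3))))
    for i in range(1,n):
        if st[i,4]<amin: continue
        v=hsv[...,2][l==i];t,_=cv2.threshold(v.reshape(-1,1),0,255,cv2.THRESH_OTSU)
        k=((l==i)&(hsv[...,2]>t)).astype(np.uint8)
        n2,l2,s2,c2=cv2.connectedComponentsWithStats(k);j=1+s2[1:,4].argmax()
        ys,xs=np.where(l2==j);(c,wh,a)=cv2.minAreaRect(np.c_[xs,ys].astype(np.float32))
        box=cv2.boxPoints((c,wh,a));w=np.array([plane(s,q,79+zb)[:2] for q in box])
        e1,e2=w[1]-w[0],w[2]-w[1];L,W=sorted((np.linalg.norm(e1),np.linalg.norm(e2)))[::-1]
        e=e1 if np.linalg.norm(e1)>np.linalg.norm(e2) else e2
        f=plane(s,ce[i],60+zb)
        print("fin px",np.round(c,1),"centre",w.mean(0).round(1),"LxW",round(L,1),round(W,1),"heading",round(np.degrees(np.arctan2(e[1],e[0]))%180,1),"blobc",f[:2].round(1),"thr",t)
        out.append(box)
    return out
E
python3 - <<'E'
from h import *
s=snap('wrist')
im=s["img"].copy()
for b in fins(s): cv2.polylines(im,[b.round().astype(int)],True,(0,255,255),1)
cv2.imwrite("pics/w2.png",cv2.resize(im[140:270,200:470],None,fx=2.9,fy=2.9))
S=snap("scene");D=snap("side")
# pins, rough mid heights
for uv in((348.7,297),(376,277.7)):print(plane(S,uv,67).round(1))
E
```

```text
fin px [336.5 186. ] centre [ 542.2 -266. ] LxW 39.7 12.1 heading 61.4 blobc [ 540.3 -267.1] thr 98.0
fin px [237.6 231. ] centre [ 419.3 -254.8] LxW 38.9 12.8 heading 140.3 blobc [ 421.2 -253.7] thr 94.0
fin px [426.6 246.5] centre [ 599.6 -378.2] LxW 37.5 12.4 heading 61.4 blobc [ 598.7 -375.5] thr 149.0
[607.3 -31.8  67. ]
[602.8  58.9  67. ]
```

View pics/w2.png

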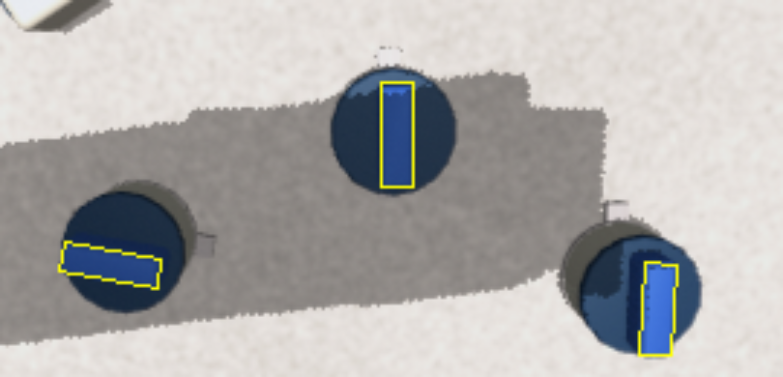

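Yellow boxes lie on all three fins (39×12 mm against 40×14), so centres and headings are trustworthy. Before reaching, I check clearance to the instrument box beside the far jar and get the first move.

Run:
```python
from h import *
S=snap("scene");D=snap("side");W=snap("wrist")
# box: side-view near bottom/top front corners; wrist front-face corners
for uv in((262,199),(213,178),(294,153)):print("side base",uv,plane(D,uv,0).round(0))
for uv in((497,88),(590,270),(548,62)):print("wrist",uv,plane(W,uv,0).round(0),plane(W,uv,130).round(0))
print("top? side",[ (z,plane(D,(295,133),z).round(0)[:2]) for z in (80,110,140)])
go(542.2,-266,150,61.4)
go(542.2,-266,57,61.4)
go(ST['b'][0],ST['b'][1],200,182.5)
```

```text
side base (262, 199) [ 783. -297.    0.]
side base (213, 178) [ 998. -345.    0.]
side base (294, 153) [ 794. -611.    0.]
wrist (497, 88) [ 764. -280.    0.] [ 703. -268.  130.]
wrist (590, 270) [ 781. -564.    0.] [ 716. -477.  130.]
wrist (548, 62) [ 830. -285.    0.] [ 752. -272.  130.]
top? side [(80, array([ 795., -623.])), (110, array([ 775., -576.])), (140, array([ 755., -529.]))]
t 1.65 pos [ 499.9 -293.3  330.2] yaw 59.62 w 86.7 F [ 0.2 -0.6 -0.5] j7 -0.12 -> shift [ 4.5   2.27 18.02] turn -1.8
t 1.65 pos [ 499.9 -293.3  330.2] yaw 59.62 w 86.7 F [ 0.2 -0.6 -0.5] j7 -0.12 -> shift [ 4.5   2.27 27.32] turn -1.8
t 1.65 pos [ 499.9 -293.3  330.2] yaw 59.62 w 86.7 F [ 0.2 -0.6 -0.5] j7 -0.12 -> shift [ 28.37 -19.78  13.02] turn -122.9
```

Emit:
apply_moves(
  series=[
    [6,4.5,2.3,4,-1.8],
    [6,4.5,2.3,9,-1.8],
    [6,4.5,2.3,14,-1.8],
    [6,4.5,2.3,19,-1.8],
    [6,4.5,2.3,22,-1.8],
    [6,4.5,2.3,24,-1.8],
    [6,4.5,2.3,24,-1.8],
    [6,4.5,2.3,24,-1.8],
  ],
  squeeze=30,
)

```text
clock: 2.65
tool_pos: [544.2, -265.2, 92.0]
ee_rot: [0.859, 0.512, 0.001, 0.001]
force: [-0.1, -0.9, 0.2]
width: 0.687
```

Run:
```python
from h import *
go(542.2,-266,57,61.4)
S=snap("scene");D=snap("side")
B=[b[0] for b in blobs(S,"blue",60)];print(B)
print([b[0] for b in blobs(D,"blue",40)])
```

```text
t 2.65 pos [ 544.2 -265.2   92. ] yaw 61.54 w 59.7 F [-0.1 -0.9  0.2] j7 -0.23 -> shift [-0.16 -0.14  3.5 ] turn 0.1
[array([47.6, 37.5]), array([304.3,   8.3]), array([368.4,  20.7]), array([225.8, 296.8]), array([220.7, 379.7])]
[array([325.7, 206.7]), array([360.4, 217.8])]
```

Emit:
apply_moves(
  series=[
    [6,-0.1,-0.1,1.5,0],
    [6,-0.1,-0.1,3,0],
    [6,-0.1,-0.1,3.5,0],
    [6,-0.1,-0.1,3.5,0],
    [0,-0.1,-0.1,3.5,0],
    [0,-0.1,-0.1,3.5,0],
    [0,-0.1,-0.1,3.5,0],
    [0,-0.1,-0.1,3.5,0],
  ],
)

```text
clock: 3.75
tool_pos: [542.2, -265.0, 55.7]
ee_rot: [0.859, 0.512, 0.0, 0.0]
force: [-0.5, -0.7, -0.4]
width: 0.321
```

Run:
```python
from h import *
go(542.2,-266,57,61.4)
go(ST['b'][0],ST['b'][1],175,182.5)
```

```text
t 3.75 pos [ 542.2 -265.    55.7] yaw 61.57 w 27.9 F [-0.5 -0.7 -0.4] j7 -0.24 -> shift [-0.09  0.04 -0.13] turn 0.2
t 3.75 pos [ 542.2 -265.    55.7] yaw 61.57 w 27.9 F [-0.5 -0.7 -0.4] j7 -0.24 -> shift [ 24.53 -21.18 -11.93] turn -120.9
```

Emit:
apply_moves(
  series=[
    [0,0,0,0,0],
    [0,0,0,0,0],
    [0,0,0,0,0],
    [0,0,0,0,0],
    [0,0,0,-3,0],
    [0,0,0,-7,0],
    [0,0,0,-12,0],
    [0,0,0,-13,0],
  ],
)

```text
clock: 4.75
tool_pos: [543.5, -265.4, 188.8]
ee_rot: [0.859, 0.512, 0.001, 0.002]
force: [0.1, -0.5, -4.2]
width: 0.156
```

Run:
```python
from h import *
go(ST['b'][0],ST['b'][1],190,182.5)
```

```text
t 4.75 pos [ 543.5 -265.4  188.8] yaw 61.57 w 13.5 F [ 0.1 -0.5 -4.2] j7 -0.2 -> shift [ 24.5  -21.31  -0.12] turn -120.9
```

Emit:
apply_moves(
  series=[
    [0,3,-2.5,0,-8],
    [0,6,-5,0,-18],
    [0,9,-8,0,-28],
    [0,12.5,-11,0,-38],
    [0,16,-14,0,-48],
    [0,19.5,-17,0,-58],
    [0,22.5,-19.5,0,-68],
    [0,24.5,-21.3,0,-78],
  ],
)

```text
clock: 5.75
tool_pos: [469.9, 53.6, 184.2]
ee_rot: [0.342, 0.94, -0.0, -0.001]
force: [0.3, -0.4, -3.8]
width: 0.158
```

Emit:
apply_moves(
  series=[
    [0,0,0,0,-10],
    [0,0,0,0,-20],
    [0,0,0,0,-30],
    [0,0,0,0,-40],
    [0,0,0,0,-43],
    [0,0,0,0,-43],
    [0,0,0,0,-43],
  ],
)

```text
clock: 6.62
tool_pos: [471.0, 51.8, 184.9]
ee_rot: [-0.022, 1.0, 0.0, -0.001]
force: [0.4, 0.0, -4.2]
width: 0.159
```

Run:
```python
from h import *
go(ST['b'][0],ST['b'][1],190,182.46)
S=snap("scene");D=snap("side");W=snap("wrist","w3")
RNG["plate"]=((5,215,100),(16,255,255))
for b in blobs(W,"plate",60):print(b,plane(W,b[0],75).round(1))
# jar lid centre from both views
a=[b for b in blobs(S,"blue",60)];c=[b for b in blobs(D,"blue",40)];print(a,c)
go(ST['b'][0],ST['b'][1],190,182.46)
```

```text
t 6.62 pos [471.   51.8 184.9] yaw -177.51 w 13.8 F [ 0.4  0.  -4.2] j7 1.39 -> shift [-0.17 -0.03 -0.51] turn 0.0
[(array([47.6, 37.6]), 5904, [0, 0, 104, 93]), (array([310.2,   5.2]), 207, [296, 0, 23, 14]), (array([370. ,  19.3]), 2091, [342, 0, 56, 47]), (array([344.2, 215. ]), 84, [341, 208, 8, 14]), (array([228.5, 297. ]), 240, [220, 286, 18, 20]), (array([220.7, 379.7]), 345, [211, 370, 21, 21])] [(array([360.3, 217.9]), 121, [354, 210, 13, 14]), (array([311.8, 243.8]), 74, [303, 235, 16, 14])]
t 6.78 pos [471.4  51.8 185.4] yaw -177.47 w 13.6 F [ 1.   0.6 -3.9] j7 1.39 -> shift [-0.13 -0.04 -0.46] turn 0.1
```

View pics/w3.png

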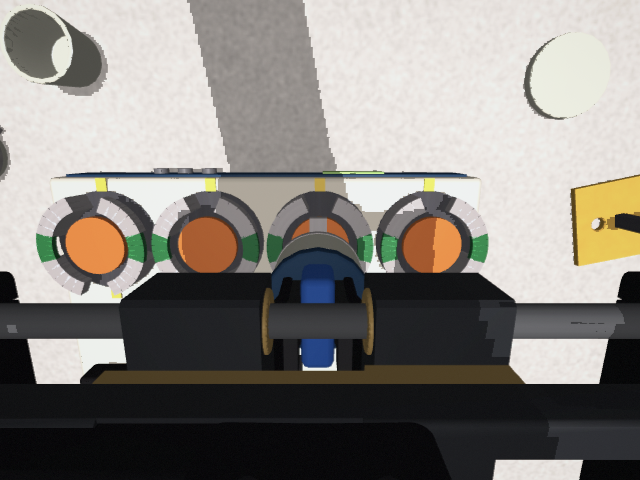

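The wrist view shows the jar hanging centred over station b, with the fin and slot marks in line; plates are visible at (95,245), (208,245) and (430,243). Pressing down in steps, then checking the height.

Emit:
apply_moves(
  series=[
    [0,-0.15,0,2,0],
    [0,-0.15,0,4,0],
    [0,-0.15,0,4.5,0],
    [0,-0.15,0,5.2,0],
    [0,-0.15,0,5.8,0],
    [0,-0.15,0,6.4,0],
    [0,-0.15,0,7.1,0],
    [0,-0.15,0,7.1,0],
  ],
  squeeze=55,
)

```text
clock: 7.78
tool_pos: [473.6, 52.0, 115.0]
ee_rot: [-0.022, 1.0, -0.0, 0.001]
force: [-0.7, 0.4, 4.5]
width: 0.155
```

Run:
```python
from h import *
go(ST['b'][0],ST['b'][1],114.5,92.46)
print(arm.get_obs()["moment"])
```

```text
t 7.78 pos [473.6  52.  115. ] yaw -177.43 w 13.5 F [-0.7  0.4  4.5] j7 1.33 -> shift [ 0.09 -0.05  0.05] turn 90.1
[ 0.02723174  0.24558403 -0.03010768]
```

Emit:
apply_moves(
  series=[
    [0,0,0,0,0],
    [0,0,0,0,0],
    [0,0,0,0.1,0],
  ],
)

```text
clock: 8.15
tool_pos: [473.6, 52.1, 114.4]
ee_rot: [-0.022, 1.0, -0.0, 0.001]
force: [-3.8, 0.3, 11.8]
width: 0.155
```

Run:
```python
from h import *
go(ST['b'][0],ST['b'][1],114.5,92.46)
S=snap("scene");D=snap("side")
im=np.hstack([cv2.resize(s["img"][y-30:y+40,x-45:x+45],None,fx=4.4,fy=4.4,interpolation=cv2.INTER_CUBIC) for s,x,y in((S,341,235),(D,311,262))])
cv2.imwrite("pics/p1.png",im)
go(ST['b'][0],ST['b'][1],114.5,92.46)
```

```text
t 8.15 pos [473.6  52.1 114.4] yaw -177.43 w 13.5 F [-3.8  0.3 11.8] j7 1.33 -> shift [ 0.09 -0.05 -0.01] turn 90.1
t 8.25 pos [473.6  52.1 114.4] yaw -177.43 w 13.6 F [-1.3  0.6  9.1] j7 1.33 -> shift [ 0.09 -0.05 -0.01] turn 90.1
```

View pics/p1.png

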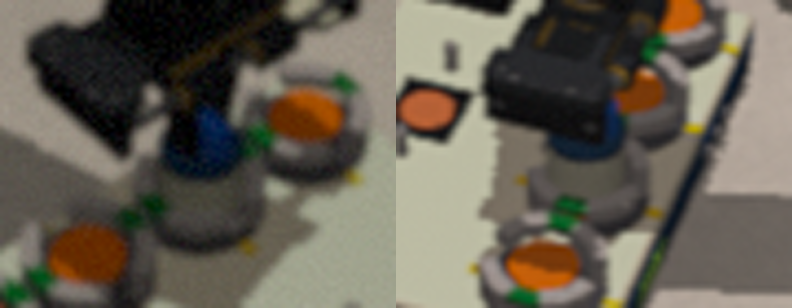

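The jar sits well down in the collar and the force of 9 N matches about 4 mm over the deck. Turning clockwise.

Emit:
apply_moves(
  series=[
    [0,0.0,0,0,10],
    [0,0.0,0,0,20],
    [0,0.0,0,0,30],
    [0,0.0,0,0,40],
    [0,0.0,0,0,50],
    [0,0.0,0,0,60],
    [0,0.0,0,0,70],
    [0,0.0,0,0,80],
  ],
)

```text
clock: 9.25
tool_pos: [474.1, 53.1, 114.6]
ee_rot: [0.627, 0.779, 0.001, 0.001]
force: [0.1, 3.6, 7.9]
width: 0.159
```

Emit:
apply_moves(
  series=[
    [0,0,0,0,6],
    [0,0,0,0,11],
    [0,0,0,0,11],
    [0,0,0,0,10],
    [0,0,0,0,10],
  ],
)

```text
clock: 9.88
tool_pos: [474.0, 52.9, 114.5]
ee_rot: [0.691, 0.723, 0.001, 0.0]
force: [-0.1, 3.0, 8.4]
width: 0.153
```

Run:
```python
from h import *
go(ST['b'][0],ST['b'][1],114.5,92.46)
print(arm.get_obs()["moment"])
```

```text
t 9.88 pos [474.   52.9 114.5] yaw 92.59 w 13.3 F [-0.1  3.   8.4] j7 -0.22 -> shift [-0.13 -0.13  0.  ] turn 0.1
[ 0.73409939  0.12586707 -0.09339113]
```

Emit:
apply_moves(
  series=[
    [0,0,0,-0.4,0],
    [0,0,0,-0.8,0],
    [0,0,0,-0.8,0],
    [5,0,0,-0.8,0],
    [5,0,0,-0.8,0],
    [5,0,0,-0.8,0],
    [5,0,0,-0.8,0],
    [5,0,0,-0.8,0],
  ],
  squeeze=30,
)

```text
clock: 10.88
tool_pos: [472.5, 51.7, 121.2]
ee_rot: [0.691, 0.723, -0.0, -0.0]
force: [-1.8, -0.1, 2.1]
width: 0.559
```

Emit:
apply_moves(
  series=[
    [5,0,0,-1,0],
    [5,0,0,-3,0],
    [5,0,0,-6,0],
    [5,0,0,-11,0],
    [5,0,0,-16,0],
    [5,0,0,-21,0],
    [5,0,0,-22,0],
    [5,0,0,-22,0],
  ],
)

```text
clock: 11.88
tool_pos: [473.1, 52.0, 341.9]
ee_rot: [0.691, 0.723, 0.0, 0.0]
force: [1.1, 0.1, -0.6]
width: 0.578
```

Run:
```python
from h import *
go(599.6,-378.2,320,61)
W=snap("wrist");fins(W,67)
S=snap("scene","s4")
print([b[0] for b in blobs(S,"blue",60)])
go(500,-270,335,61)
```

```text
t 11.88 pos [473.1  52.  341.9] yaw 92.57 w 50.2 F [ 1.1  0.1 -0.6] j7 -0.13 -> shift [-43.54  10.7    2.19] turn 31.6
fin px [318. 224.] centre [473.7  50.9] LxW 37.9 11.6 heading 92.8 blobc [473.5  52.7] thr 97.0
[array([47.6, 37.5]), array([382.3,  22.5]), array([296.4,  13.7]), array([340.1, 232.5]), array([228.5, 296.9]), array([220.7, 379.6])]
t 11.97 pos [472.5  51.8 340.2] yaw 92.57 w 49.9 F [-0.8  0.1 -1.3] j7 -0.13 -> shift [-32.27   1.31   0.52] turn 31.6
```

Jar in b reads heading 92.8° (fin along mill y is 92.5°) and its size fits the locked height, so it's locked. The other two jars haven't moved.

Run:
```python
from h import *
go(419.3,-254.8,130,140.3)
```

```text
t 11.97 pos [472.5  51.8 340.2] yaw 92.57 w 49.9 F [-0.8  0.1 -1.3] j7 -0.13 -> shift [-30.39  -6.69  21.02] turn -47.7
```

Emit:
apply_moves(
  series=[
    [6,-5,-1,0,-8],
    [6,-10,-2.2,1,-17],
    [6,-16,-3.5,3,-26],
    [6,-22,-4.8,7,-35],
    [6,-27.5,-6,12,-43],
    [6,-30.4,-6.7,17,-47.7],
    [6,-30.4,-6.7,21,-47.7],
    [6,-30.4,-6.7,21,-47.7],
  ],
)

```text
clock: 12.98
tool_pos: [415.7, -253.6, 126.9]
ee_rot: [0.341, 0.94, 0.001, -0.005]
force: [-0.0, 1.2, 1.8]
width: 0.691
```

Run:
```python
from h import *
S=snap("scene");print([b[0] for b in blobs(S,"blue",60)])
D=snap("side");print([b[0] for b in blobs(D,"blue",40)])
go(419.3,-254.8,56,140.3)
```

```text
[array([47.6, 37.5]), array([304.3,   8.3]), array([368.4,  20.7]), array([340.9, 234.7]), array([226.9, 294.7]), array([220.6, 379.6])]
[array([321.2, 184.2]), array([360.3, 217.9]), array([309.6, 258.3])]
t 13.07 pos [ 419.9 -253.9  132.2] yaw 140.3 w 60.2 F [0.1 0.2 0.9] j7 1.31 -> shift [-0.01 -0.11  7.62] turn 0.0
```

Emit:
apply_moves(
  series=[
    [6,0,-0.1,3,0],
    [6,0,-0.1,6,0],
    [4,0,-0.1,7.6,0],
    [2,0,-0.1,7.6,0],
    [0,0,-0.1,7.6,0],
    [0,0,-0.1,7.6,0],
    [0,0,-0.1,7.6,0],
    [0,0,-0.1,7.6,0],
  ],
)

```text
clock: 14.08
tool_pos: [419.4, -255.6, 56.0]
ee_rot: [0.34, 0.94, 0.0, 0.0]
force: [0.4, 0.6, 2.8]
width: 0.158
```

Emit:
apply_moves(
  series=[
    [0,0,0,0,0],
    [0,0,0,0,0],
    [0,0,0,0,0],
    [0,0,0,-0.5,0],
    [0,0,0,-4,0],
    [0,0,0,-9,0],
    [0,0,0,-13,0],
    [0,0,0,-13,0],
  ],
)

```text
clock: 15.08
tool_pos: [420.3, -256.4, 188.3]
ee_rot: [0.34, 0.94, -0.001, 0.002]
force: [0.3, -0.5, -2.5]
width: 0.159
```

Run:
```python
from h import *
go(ST['c'][0],ST['c'][1],185,182.46)
```

```text
t 15.07 pos [ 420.3 -256.4  188.3] yaw 140.26 w 13.9 F [ 0.3 -0.5 -2.5] j7 1.32 -> shift [ 9.94 20.73  0.33] turn -42.2
```

Emit:
apply_moves(
  series=[
    [0,1.5,3,0,-6],
    [0,3.5,7,0,-14],
    [0,5.5,11.5,0,-22],
    [0,7.5,16,0,-30],
    [0,9.5,19.5,0,-38],
    [0,9.9,20.7,0,-42.2],
    [0,9.9,20.7,0,-42.2],
    [0,9.9,20.7,0,-42.2],
  ],
)

```text
clock: 16.08
tool_pos: [474.4, -34.1, 184.6]
ee_rot: [-0.02, 1.0, 0.0, -0.001]
force: [0.1, -0.3, -3.4]
width: 0.158
```

Run:
```python
from h import *
S=snap("scene");D=snap("side")
go(ST['c'][0],ST['c'][1],114.5,182.46)
```

```text
t 16.18 pos [474.7 -34.2 185. ] yaw -177.69 w 13.7 F [ 0.2 -0.3 -3.6] j7 1.58 -> shift [-0.17  0.07  7.05] turn -0.2
```

Emit:
apply_moves(
  series=[
    [0,-0.1,0.05,2,0],
    [0,-0.1,0.05,4,0],
    [0,-0.1,0.05,4.5,0],
    [0,-0.1,0.05,5.2,0],
    [0,-0.1,0.05,5.8,0],
    [0,-0.1,0.05,6.4,0],
    [0,-0.1,0.05,7.1,0],
    [0,-0.1,0.05,7.1,0],
  ],
  squeeze=55,
)

```text
clock: 17.18
tool_pos: [476.7, -32.8, 115.1]
ee_rot: [-0.021, 1.0, -0.0, 0.001]
force: [-4.1, 0.3, 7.7]
width: 0.154
```

Emit:
apply_moves(
  series=[
    [0,0,0,0,0],
    [0,0,0,0,0],
    [0,0,0,0,0],
  ],
)

```text
clock: 17.55
tool_pos: [476.7, -32.8, 115.5]
ee_rot: [-0.021, 1.0, -0.0, 0.001]
force: [-3.1, -1.3, 7.7]
width: 0.153
```

Run:
```python
from h import *
go(ST['c'][0],ST['c'][1],114.5,92.46)
```

```text
t 17.55 pos [476.7 -32.8 115.5] yaw -177.55 w 13.4 F [-3.1 -1.3  7.7] j7 1.54 -> shift [ 0.03 -0.06  0.1 ] turn 90.0
```

Underside is about 5 mm over the deck; I add 1 mm and turn.

Emit:
apply_moves(
  series=[
    [0,0,0,0.1,0],
    [0,0,0,0.1,10],
    [0,0,0,0.1,20],
    [0,0,0,0.1,30],
    [0,0,0,0.1,40],
    [0,0,0,0.1,50],
    [0,0,0,0.1,60],
    [0,0,0,0.1,70],
  ],
)

```text
clock: 18.55
tool_pos: [477.8, -32.6, 115.0]
ee_rot: [0.558, 0.83, 0.001, 0.002]
force: [-1.1, 0.3, 7.8]
width: 0.153
```

Emit:
apply_moves(
  series=[
    [0,0,0,0,10],
    [0,0,0,0,20],
    [0,0,0,0,21.5],
    [0,0,0,0,20],
    [0,0,0,0,20],
  ],
)

```text
clock: 19.18
tool_pos: [477.8, -32.5, 115.0]
ee_rot: [0.692, 0.722, 0.001, 0.001]
force: [-0.7, -0.5, 9.2]
width: 0.157
```

Run:
```python
from h import *
go(ST['c'][0],ST['c'][1],114.5,92.46)
```

```text
t 19.18 pos [477.8 -32.5 115. ] yaw 92.48 w 13.7 F [-0.7 -0.5  9.2] j7 -0.02 -> shift [-0.08 -0.14  0.05] turn 0.0
```

Emit:
apply_moves(
  series=[
    [0,0,0,-0.4,0],
    [0,0,0,-0.8,0],
    [0,0,0,-0.8,0],
    [5,0,0,-0.8,0],
    [5,0,0,-0.8,0],
    [5,0,0,-0.8,0],
    [5,0,0,-0.8,0],
    [5,0,0,-0.8,0],
  ],
  squeeze=30,
)

```text
clock: 20.18
tool_pos: [475.6, -32.5, 121.2]
ee_rot: [0.692, 0.722, -0.0, -0.0]
force: [-1.3, -0.3, 2.6]
width: 0.557
```

Emit:
apply_moves(
  series=[
    [5,0,0,-1,0],
    [5,0,0,-3,0],
    [5,0,0,-6,0],
    [5,0,0,-11,0],
    [5,0,0,-16,0],
    [5,0,0,-21,0],
    [5,0,0,-22,0],
    [5,0,0,-22,0],
  ],
)

```text
clock: 21.18
tool_pos: [476.3, -32.5, 341.9]
ee_rot: [0.692, 0.722, 0.0, 0.0]
force: [0.5, -0.1, 0.3]
width: 0.572
```

Run:
```python
from h import *
W=snap("wrist");fins(W,67)
S=snap("scene")
print([b[0] for b in blobs(S,"blue",60)])
go(599.6,-378.2,130,61.4)
```

```text
fin px [319. 134.] centre [474.1  51.1] LxW 37.3 11.0 heading 92.3 blobc [473.5  54.3] thr 171.0
fin px [319. 222.] centre [477.8 -31.5] LxW 37.8 11.6 heading 92.8 blobc [477.2 -30.1] thr 92.0
[array([47.6, 37.5]), array([369.5,  21.3]), array([340.9, 234.7]), array([314.3, 248.6]), array([220.6, 379.7])]
t 21.27 pos [475.7 -32.6 340.2] yaw 92.47 w 50.3 F [-0.5  0.1  0.3] j7 0.04 -> shift [-35.07  10.89  21.02] turn 31.1
```

Emit:
apply_moves(
  series=[
    [6,-5,1.5,0,4],
    [6,-11,3.4,0,9],
    [6,-17,5.3,2,15],
    [6,-23,7.1,5,21],
    [6,-29,9,10,27],
    [6,-34,10.6,15,31],
    [6,-35.1,10.9,20,31],
    [6,-35.1,10.9,21,31],
  ],
)

```text
clock: 22.28
tool_pos: [597.6, -379.5, 125.3]
ee_rot: [0.86, 0.51, -0.002, -0.003]
force: [0.3, 0.1, 0.5]
width: 0.687
```

Run:
```python
from h import *
D=snap("side");print([b[0] for b in blobs(D,"blue",40)])
S=snap("scene");print([b[0] for b in blobs(S,"blue",40)])
go(599.6,-378.2,56,61.4)
```

```text
[array([321.2, 184.2]), array([319. , 239.7]), array([309.8, 258. ])]
[array([47.6, 37.6]), array([304.2,   8.2]), array([328.1,   4.2]), array([368.6,  20.7]), array([341. , 234.8]), array([315.3, 250.7])]
t 22.38 pos [ 596.8 -378.2  124.6] yaw 61.39 w 59.9 F [-0.6  0.9 -0.7] j7 -0.04 -> shift [0.13 0.25 6.86] turn -0.0
```

Emit:
apply_moves(
  series=[
    [6,0,0,0,0],
    [6,0,0,0,0],
  ],
)

```text
clock: 22.62
tool_pos: [601.2, -378.0, 133.8]
ee_rot: [0.859, 0.511, 0.001, 0.001]
force: [0.0, 0.6, 0.8]
width: 0.69
```

Run:
```python
from h import *
go(599.6,-378.2,56,61.4)
```

```text
t 22.62 pos [ 601.2 -378.   133.8] yaw 61.52 w 60.0 F [0.  0.6 0.8] j7 -0.04 -> shift [-0.09 -0.13  7.78] turn 0.1
```

Emit:
apply_moves(
  series=[
    [6,0,0,3,0],
    [6,0,0,6,0],
    [6,0,0,7.4,0],
    [4,0,0,7.4,0],
    [0,0,0,7.4,0],
    [0,0,0,7.4,0],
    [0,0,0,7.4,0],
    [0,0,0,7.4,0],
  ],
)

```text
clock: 23.62
tool_pos: [600.3, -378.6, 57.9]
ee_rot: [0.86, 0.511, 0.0, 0.0]
force: [0.3, 0.4, -0.8]
width: 0.21
```

Run:
```python
from h import *
go(599.6,-378.2,56,61.4)
```

```text
t 23.62 pos [ 600.3 -378.6   57.9] yaw 61.47 w 18.2 F [ 0.3  0.4 -0.8] j7 -0.05 -> shift [-0.   -0.08  0.19] turn 0.1
```

Emit:
apply_moves(
  series=[
    [1.9,0,0,0.15,0],
    [0,0,0,0.15,0],
    [0,0,0,0.15,0],
    [0,0,0,0.15,0],
    [0,0,0,-0.5,0],
    [0,0,0,-4,0],
    [0,0,0,-9,0],
    [0,0,0,-13,0],
  ],
)

```text
clock: 24.62
tool_pos: [600.3, -378.5, 189.9]
ee_rot: [0.86, 0.511, 0.0, 0.0]
force: [-0.3, 0.2, -3.9]
width: 0.162
```

Run:
```python
from h import *
go(ST['d'][0],ST['d'][1],190,182.46)
```

```text
t 24.62 pos [ 600.3 -378.5  189.9] yaw 61.47 w 14.1 F [-0.3  0.2 -3.9] j7 -0.03 -> shift [ 1.713e+01 -2.300e+01 -1.000e-02] turn -121.0
```

Emit:
apply_moves(
  series=[
    [0,2,-2.5,0,-8],
    [0,4,-5.5,0,-18],
    [0,6.5,-9,0,-28],
    [0,9,-12.5,0,-38],
    [0,12,-16,0,-48],
    [0,14.5,-19.5,0,-58],
    [0,16.5,-22,0,-68],
    [0,17.1,-23,0,-78],
  ],
)

```text
clock: 25.62
tool_pos: [479.1, -116.3, 188.1]
ee_rot: [0.342, 0.94, -0.0, 0.0]
force: [-0.3, -1.4, -3.4]
width: 0.157
```

Emit:
apply_moves(
  series=[
    [0,0,0,0,-10],
    [0,0,0,0,-20],
    [0,0,0,0,-30],
    [0,0,0,0,-40],
    [0,0,0,0,-43],
    [0,0,0,0,-43],
    [0,0,0,0,-43],
    [0,0,0,0,-43],
  ],
)

```text
clock: 26.62
tool_pos: [479.8, -118.4, 187.7]
ee_rot: [-0.021, 1.0, -0.0, 0.0]
force: [-0.6, 0.6, -3.7]
width: 0.164
```

Run:
```python
from h import *
go(ST['d'][0],ST['d'][1],114.5,182.46)
W=snap("wrist")
go(ST['d'][0],ST['d'][1],114.5,182.46)
```

```text
t 26.62 pos [ 479.8 -118.4  187.7] yaw -177.57 w 14.3 F [-0.6  0.6 -3.7] j7 1.74 -> shift [-0.02  0.02  7.32] turn -0.0
t 26.68 pos [ 479.8 -118.4  187.6] yaw -177.56 w 13.6 F [ 0.4  0.1 -4. ] j7 1.74 -> shift [-0.02  0.02  7.31] turn -0.0
```

Emit:
apply_moves(
  series=[
    [0,0.03,0,2,0],
    [0,0.03,0,4,0],
    [0,0.03,0,4.7,0],
    [0,0.03,0,5.4,0],
    [0,0.03,0,6.1,0],
    [0,0.03,0,6.8,0],
    [0,0.03,0,7.4,0],
    [0,0.03,0,7.4,0],
  ],
  squeeze=55,
)

```text
clock: 27.68
tool_pos: [480.1, -118.5, 114.2]
ee_rot: [-0.022, 1.0, -0.0, 0.001]
force: [-2.9, 0.6, 8.6]
width: 0.159
```

Emit:
apply_moves(
  series=[
    [0,0,0,0,0],
    [0,0,0,0,0],
    [0,0,0,0,0],
  ],
)

```text
clock: 28.05
tool_pos: [480.1, -118.5, 114.5]
ee_rot: [-0.022, 1.0, -0.0, 0.001]
force: [-3.5, 0.2, 9.0]
width: 0.154
```

Run:
```python
from h import *
go(ST['d'][0],ST['d'][1],114.5,92.46)
```

```text
t 28.05 pos [ 480.1 -118.5  114.5] yaw -177.54 w 13.4 F [-3.5  0.2  9. ] j7 1.71 -> shift [0.01 0.03 0.  ] turn 90.0
```

Emit:
apply_moves(
  series=[
    [0,0,0,0,10],
    [0,0,0,0,20],
    [0,0,0,0,30],
    [0,0,0,0,40],
    [0,0,0,0,50],
    [0,0,0,0,60],
    [0,0,0,0,70],
    [0,0,0,0,80],
  ],
)

```text
clock: 29.05
tool_pos: [480.9, -118.8, 114.9]
ee_rot: [0.628, 0.778, 0.001, 0.001]
force: [-0.4, 0.3, 8.0]
width: 0.159
```

Emit:
apply_moves(
  series=[
    [0,0,0,0,10],
    [0,0,0,0,11.5],
    [0,0,0,0,10],
    [0,0,0,-0.4,10],
    [0,0,0,-0.8,10],
    [0,0,0,-0.8,10],
    [5,0,0,-0.8,10],
    [5,0,0,-0.8,10],
  ],
)

```text
clock: 30.05
tool_pos: [479.1, -118.4, 121.4]
ee_rot: [0.692, 0.722, -0.0, -0.0]
force: [-0.2, 0.2, 3.3]
width: 0.302
```

Emit:
apply_moves(
  series=[
    [5,0,0,0,0],
    [5,0,0,0,0],
    [5,0,0,0,0],
    [5,0,0,-2,0],
    [5,0,0,-6,0],
    [5,0,0,-11,0],
    [5,0,0,-17,0],
    [5,0,0,-22,0],
  ],
  squeeze=30,
)

```text
clock: 31.05
tool_pos: [479.4, -118.4, 343.6]
ee_rot: [0.692, 0.722, 0.0, 0.0]
force: [1.3, 0.0, 0.6]
width: 0.576
```

Run:
```python
from h import *
W=snap("wrist","w5");fins(W,67)
S=snap("scene")
print([b[0] for b in blobs(S,"blue",60)],[b[:2] for b in blobs(S,"yellow",150)])
go(475,300,340,92.5)
```

```text
fin px [319.5  31. ] centre [473.8  51.5] LxW 37.8 11.2 heading 92.8 blobc [474.6  54.8] thr 160.0
fin px [319.5 131. ] centre [477.5 -32. ] LxW 37.3 11.9 heading 92.8 blobc [477.5 -29.4] thr 172.0
fin px [319. 223.] centre [ 480.9 -118.7] LxW 38.1 11.7 heading 92.8 blobc [ 480.4 -117. ] thr 96.0
[array([47.6, 37.6]), array([309.5,   7.2]), array([368.4,  20.7]), array([341. , 234.7]), array([315.4, 250.7]), array([285.6, 266.2])] [(array([392. , 174.7]), 224), (array([414.4, 212.4]), 555)]
t 31.15 pos [ 481.3 -118.6  347. ] yaw 92.47 w 49.9 F [ 0.7 -0.2 -0.5] j7 0.2 -> shift [41.85  1.17  0.7 ] turn -0.0
```

View pics/w5.png

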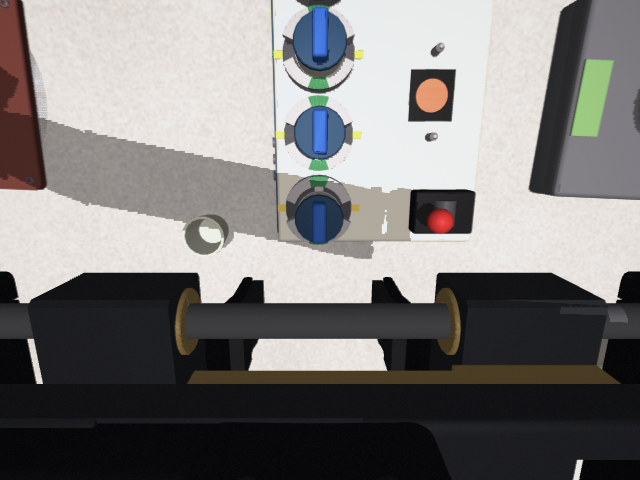

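All three jars show fins along mill y at the right size for the locked height: (320,32), (319,132), (319,220). The pins appear near (434,50) and (432,137), the ball at (440,221). Next is the large guard.

Run:
```python
from h import *
go(450,330,340,92.5)
```

```text
t 31.15 pos [ 481.3 -118.6  347. ] yaw 92.47 w 49.9 F [ 0.7 -0.2 -0.5] j7 0.2 -> shift [44.95 -1.19  0.7 ] turn -0.0
```

Emit:
apply_moves(
  series=[
    [5,6,-0.2,0.5,0],
    [5,12,-0.3,0.5,0],
    [5,18,-0.5,0.5,0],
    [5,24,-0.7,0.5,0],
    [5,30,-0.9,0.5,0],
    [5,36,-1,0.5,0],
    [5,42,-1.2,0.5,0],
    [5,45,-1.2,0.5,0],
  ],
)

```text
clock: 32.15
tool_pos: [446.5, 333.9, 335.7]
ee_rot: [0.69, 0.723, -0.0, -0.001]
force: [0.0, -0.5, -0.0]
width: 0.571
```

Emit:
apply_moves(
  series=[
    [5,0,0,0,0],
    [5,0,0,0,0],
    [5,0,0,0,0],
  ],
)

```text
clock: 32.52
tool_pos: [448.7, 329.2, 336.4]
ee_rot: [0.692, 0.721, -0.0, 0.0]
force: [0.6, 0.5, -0.8]
width: 0.568
```

Run:
```python
from h import *
s=snap("wrist","w6")
hsv=cv2.cvtColor(s["img"],cv2.COLOR_BGR2HSV);m=cv2.inRange(hsv,(18,100,60),(32,255,255))
m[255:]=0
cs,_=cv2.findContours(cv2.morphologyEx(m,cv2.MORPH_CLOSE,np.ones((9,9))),cv2.RETR_EXTERNAL,cv2.CHAIN_APPROX_NONE)
for c in cs:
    if cv2.contourArea(c)<800: continue
    r=cv2.minAreaRect(cv2.convexHull(c));b=cv2.boxPoints(r);w=np.array([plane(s,q,6)[:2] for q in b])
    print(b.round(0).tolist(),"centre",w.mean(0).round(1),"sides",np.linalg.norm(w[1]-w[0]).round(1),np.linalg.norm(w[2]-w[1]).round(1),[np.degrees(np.arctan2(*(w[i+1]-w[i])[::-1])).round(1)%180 for i in(0,1)])
go(450,330,340,92.5)
```

```text
[[277.0, 138.0], [334.0, 126.0], [355.0, 224.0], [298.0, 236.0]] centre [446.  357.6] sides 74.3 129.9 [np.float64(13.8), np.float64(105.5)]
[[159.0, 160.0], [177.0, 88.0], [218.0, 98.0], [200.0, 170.0]] centre [281.1 417.7] sides 91.7 51.5 [np.float64(73.0), np.float64(169.5)]
t 32.58 pos [448.7 329.4 336.6] yaw 92.35 w 50.0 F [0.  0.3 0.3] j7 -0.77 -> shift [ 0.06  0.13 -0.34] turn -0.1
```

View pics/w6.png

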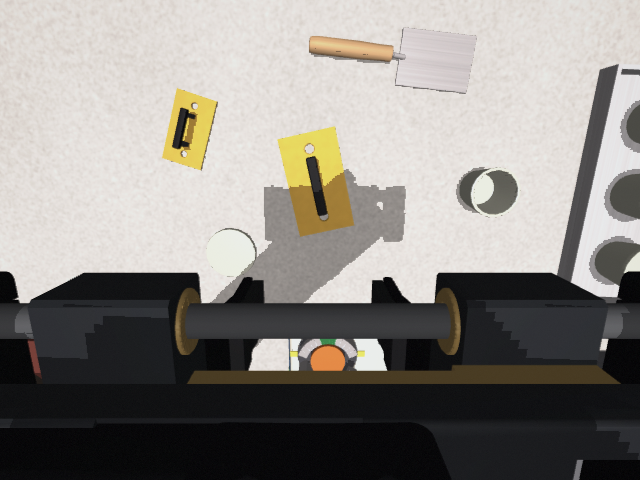

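The larger guard measures 74×130 mm, centre (446,357.6), heading ≈104.5°, bar at (318,187); the small decoy at (190,130) is 92×52. Going for the large one.

Run:
```python
from h import *
s=snap("wrist")
print("bar mid at z57",plane(s,(316.5,187),57).round(1),"bar ends",plane(s,(311,157),57).round(1),plane(s,(321,216),57).round(1))
go(446,357.6,90,104.5)
```

```text
bar mid at z57 [446.4 356.9  57. ] bar ends [438.7 391.1  57. ] [453.3 322.6  57. ]
t 32.62 pos [448.6 329.6 336.7] yaw 92.37 w 49.8 F [ 0.9 -0.3 -0.9] j7 -0.77 -> shift [ 2.81 -0.14 24.67] turn -12.1
```

Emit:
apply_moves(
  series=[
    [5,1,-0.1,3,-6],
    [5,2.8,-0.1,8,-12],
    [5,2.8,-0.1,13,-12],
    [5,2.8,-0.1,18,-12],
    [5,2.8,-0.1,22,-12],
    [5,2.8,-0.1,24,-12],
    [5,2.8,-0.1,24,-12],
    [5,2.8,-0.1,24,-12],
  ],
)

```text
clock: 33.62
tool_pos: [446.8, 359.3, 98.3]
ee_rot: [0.613, 0.79, 0.001, 0.0]
force: [0.2, 0.7, -0.3]
width: 0.573
```

Emit:
apply_moves(
  series=[
    [5,0,0,0,0],
    [5,0,0,0,0],
    [5,0,0,0,0],
  ],
)

```text
clock: 34.0
tool_pos: [446.1, 358.7, 97.0]
ee_rot: [0.612, 0.79, 0.0, 0.0]
force: [-0.3, -0.4, 0.1]
width: 0.572
```

Run:
```python
from h import *
go(446.2,357.4,32,104)
```

```text
t 34.0 pos [446.1 358.7  97. ] yaw 104.46 w 49.8 F [-0.3 -0.4  0.1] j7 -0.73 -> shift [-0.12 -0.03  6.5 ] turn 0.5
```

Emit:
apply_moves(
  series=[
    [5,-0.1,0,2.5,0],
    [5,-0.1,0,5,0],
    [5,-0.1,0,6.5,0],
    [5,-0.1,0,6.5,0],
    [0,-0.1,0,6.5,0],
    [0,-0.1,0,6.5,0],
    [0,-0.1,0,6.5,0],
    [0,-0.1,0,6.5,0],
  ],
  squeeze=45,
)

```text
clock: 35.0
tool_pos: [446.3, 357.7, 31.9]
ee_rot: [0.612, 0.791, 0.0, 0.0]
force: [-0.3, 1.2, 0.1]
width: 0.207
```

Emit:
apply_moves(
  series=[
    [0,0,0,0,0],
    [0,0,0,0,0],
    [0,0,0,0,0],
    [0,0,0,-0.5,0],
    [0,0,0,-4,0],
    [0,0,0,-9,0],
    [0,0,0,-14,0],
    [0,0,0,-14,0],
  ],
)

```text
clock: 36.0
tool_pos: [447.4, 359.3, 175.3]
ee_rot: [0.612, 0.791, 0.003, 0.001]
force: [0.4, 0.4, -6.0]
width: 0.129
```

Run:
```python
from h import *
go(604.6,14.3,190,92.46)
```

```text
t 36.0 pos [447.4 359.3 175.3] yaw 104.48 w 11.3 F [ 0.4  0.4 -6. ] j7 -0.68 -> shift [-37.33   6.6   -1.47] turn 12.0
```

Run:
```python
from h import *
S=snap("scene");D=snap("side")
P=np.array([[602.8,59,67],[607.2,-31,67]])
out=[]
for s in(S,D):
    c=proj(s,P);print(c.round(1));x,y=(c.mean(0)-[25,25]).astype(int);print("origin",x,y)
    out.append(cv2.resize(s["img"][y:y+50,x:x+50],None,fx=8,fy=8,interpolation=cv2.INTER_CUBIC))
cv2.imwrite("pics/pins.png",np.hstack(out))
```

```text
[[376.  277.7]
 [348.9 296.8]]
origin 337 262
[[266.  263.1]
 [277.2 243.7]]
origin 246 228
```

View pics/pins.png

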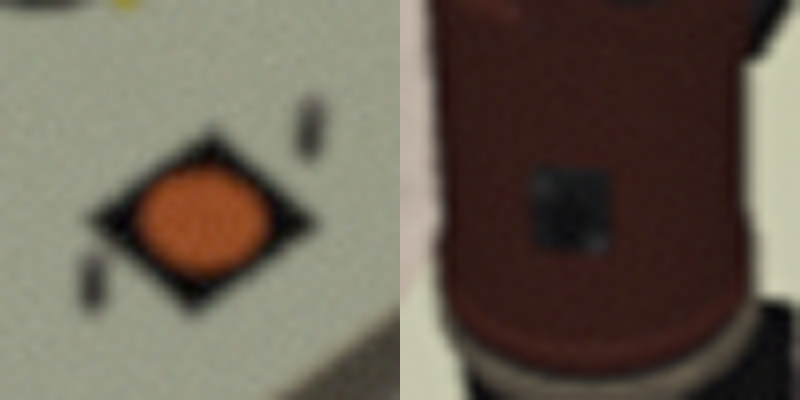

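Run:
```python
from h import *
S=snap("scene");D=snap("side");D=dict(D,img=cv2.imread("pics/side0.png"));S0=dict(S,img=cv2.imread("pics/scene0.png"))
P=np.array([[602.8,59,67.5],[607.2,-31,67.5]])
C=[]
for s in(S0,D):
    g=cv2.cvtColor(s["img"],cv2.COLOR_BGR2GRAY).astype(float)
    for c in proj(s,P):
        x,y=c.round().astype(int);p=g[y-7:y+8,x-3:x+4];w=np.clip(np.median(g[y-7:y+8,x-7:x+8])-p-25,0,None)
        yy,xx=np.mgrid[y-7:y+8,x-3:x+4];C.append(np.array([(w*xx).sum(),(w*yy).sum()])/w.sum());print(c.round(1),C[-1].round(2),int((w>0).sum()))
Q=[tri(S0,C[i],D,C[i+2]) for i in(0,1)]
for q in Q:print(q[0].round(1),round(q[1],2))
for i in range(4):print(plane((S0,S0,D,D)[i],C[i],67.5).round(1))
```

```text
[376.  277.6] [375.32 277.89] 30
[349.  296.7] [349.65 293.83] 46
[266. 263.] [266.07 259.95] 61
[277.2 243.6] [277.45 246.12] 35
[605.3  53.3  73.4] 0.48
[601.8 -23.1  66.1] 1.11
[602.5  56.9  67.5]
[601.6 -24.3  67.5]
[607.8  47.2  67.5]
[601.9 -20.7  67.5]
```

Run:
```python
from h import *
S=snap("scene")
a=plane(S,(375.4,277.8),67.5);b=plane(S,(348.1,297.1),67.5);print(a.round(1),b.round(1),np.linalg.norm(a-b).round(1),((a+b)/2).round(1),np.degrees(np.arctan2(*(a-b)[1::-1])).round(2))
print("deco",plane(S,(361.9,289.1),55).round(1))
c,s=np.cos(np.radians(MY)),np.sin(np.radians(MY));m=np.mean([ST[k] for k in ST],0)
print("mill x=+130..: seat at x70:",m+130*np.array([c,s]))
go(604.6,14.3,205,92.46)
```

```text
[602.4  57.2  67.5] [606.9 -33.4  67.5] 90.7 [604.6  11.9  67.5] 92.84
deco [601.9  14.8  55. ]
mill x=+130..: seat at x70: [604.45519593  14.60484824]
t 36.25 pos [445.4 356.6 169.6] yaw 104.47 w 11.6 F [-0.4  0.  -4.8] j7 -0.68 -> shift [-37.13   6.86  -3.54] turn 12.0
```

Run:
```python
from h import *
go(604,-110,300,92.46)
```

```text
t 36.25 pos [445.4 356.6 169.6] yaw 104.47 w 11.6 F [-0.4  0.  -4.8] j7 -0.68 -> shift [-49.15   3.7  -13.04] turn 12.0
```

Emit:
apply_moves(
  series=[
    [0,-3,0.2,-4,1],
    [0,-7,0.5,-8,2],
    [0,-13,1,-11,4],
    [0,-19,1.4,-13,5],
    [0,-25,1.9,-13,7],
    [0,-31,2.3,-13,9],
    [0,-37,2.8,-13,11],
    [0,-43,3.2,-13,12],
  ],
)

```text
clock: 37.25
tool_pos: [584.6, -52.8, 300.0]
ee_rot: [0.692, 0.722, -0.001, -0.001]
force: [0.5, 0.2, -4.8]
width: 0.131
```

Emit:
apply_moves(
  series=[
    [0,-4,0.3,0,0],
    [0,-6,0.5,0,0],
    [0,-6,0.5,0,0],
    [0,-6,0.5,0,0],
    [0,-6,0.5,0,0],
    [0,-6,0.5,0,0],
  ],
)

```text
clock: 38.0
tool_pos: [592.2, -109.4, 301.8]
ee_rot: [0.691, 0.723, 0.0, 0.0]
force: [-0.0, 0.8, -4.6]
width: 0.13
```

Run:
```python
from h import *
go(604.4,13.5,200,92.46)
s=snap("wrist","w7");np.savez("w7",K=s["K"],w=s["world_to_cam"])
print("pins predicted",proj(s,[[602.4,58,80],[606.5,-31.5,80],[602.4,58,55],[606.5,-31.5,55]]).round(1))
go(604.4,13.5,200,92.46)
fins(s,67)
```

```text
t 38.0 pos [ 592.2 -109.4  301.8] yaw 92.56 w 11.3 F [-0.   0.8 -4.6] j7 0.06 -> shift [12.23  1.77 10.18] turn 0.1
pins predicted [[336.4  43.2]
 [335.3 142.3]
 [335.1  50.4]
 [334.2 142.9]]
t 38.05 pos [ 592.2 -109.7  301.7] yaw 92.53 w 11.3 F [ 0.9 -1.1 -4.7] j7 0.06 -> shift [12.25  1.76 10.17] turn 0.1
fin px [173.4  23.5] centre [474.   48.6] LxW 33.1 12.3 heading 92.4 blobc [475.9  49.8] thr 153.0
fin px [182.6 133. ] centre [477.6 -32. ] LxW 38.4 12.2 heading 92.4 blobc [475.4 -31.6] thr 154.0
fin px [190.8 235.5] centre [ 481.  -118.2] LxW 37.8 12.8 heading 92.7 blobc [ 482.8 -116.9] thr 96.0
```

View pics/w7.png

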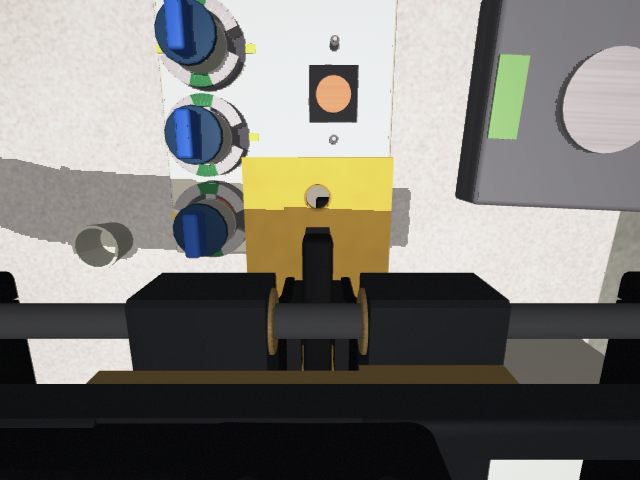

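The wrist view shows both pins at (335,43) and (334,140), and the held guard with its front hole at (318,197). I measure these exactly.

Run:
```python
from h import *
im=cv2.imread("pics/w7.png");z=np.load("w7.npz");s=dict(K=z["K"],world_to_cam=z["w"],img=im)
g=cv2.cvtColor(im,cv2.COLOR_BGR2GRAY)
m=(g<190).astype(np.uint8);Q=[]
for x,y in((335,43),(334,140)):
    sub=m[y-10:y+11,x-10:x+11];n,l,st,ce=cv2.connectedComponentsWithStats(sub);
    for i in range(1,n):
        if st[i,4]>12:
            print((ce[i]+[x-10,y-10]).round(1),(st[i,:4]+[x-10,y-10,0,0]).tolist(),st[i,4]);Q.append(plane(s,ce[i]+[x-10,y-10],67.5));print(Q[-1].round(1))
print("mid",((Q[0]+Q[1])/2).round(1),np.linalg.norm(Q[0]-Q[1]).round(1))
hsv=cv2.cvtColor(im,cv2.COLOR_BGR2HSV);y=cv2.inRange(hsv,(15,80,40),(35,255,255))
sub=(y[180:215,300:340]==0).astype(np.uint8);n,l,st,ce=cv2.connectedComponentsWithStats(sub)
i=l[17,18];c=ce[i]+[300,180];print("hole",c.round(1),st[i]);T=np.array([592.2,-109.5,301.7])
h=plane(s,c,T[2]-32+4);d=h-T;a=np.radians(92.5);
print("hole rel TCP along",(d[0]*np.cos(a)+d[1]*np.sin(a)).round(1),"across(+x side)",(d[0]*np.sin(a)-d[1]*np.cos(a)).round(1))
# plate front corners
for uv in((243,157.5),(393,157.5)):print("corner",(plane(s,uv,T[2]-26)-T).round(1))
```

```text
[334.3  43.5] [329, 35, 11, 17] 133
[600.8  60.9  67.5]
[333.1 139.4] [329, 135, 10, 10] 66
[604.6 -28.4  67.5]
mid [602.7  16.2  67.5] 89.4
hole [317.1 196.4] [  6   6  23  22 383]
hole rel TCP along 45.4 across(+x side) -0.6
corner [-40.1  63.1 -26. ]
corner [ 34.2  66.4 -26. ]
```

Run:
```python
from h import *
im=cv2.imread("pics/w7.png");z=np.load("w7.npz");s=dict(K=z["K"],world_to_cam=z["w"],img=im)
print("deco wrist",plane(s,(333.5,94),55).round(1))
go(603.3,14.4,125,92.46)
```

```text
deco wrist [603.  17.  55.]
t 38.05 pos [ 592.2 -109.7  301.7] yaw 92.53 w 11.3 F [ 0.9 -1.1 -4.7] j7 0.06 -> shift [12.35  1.66 17.67] turn 0.1
```

Emit:
apply_moves(
  series=[
    [0,3,0.4,1,0],
    [0,7,1,3,0],
    [0,11,1.5,6,0],
    [0,12.3,1.7,11,0],
    [0,12.3,1.7,15,0],
    [0,12.3,1.7,17,0],
    [0,12.3,1.7,17.6,0],
    [0,12.3,1.7,17.6,0],
  ],
)

```text
clock: 39.05
tool_pos: [604.6, 13.0, 126.7]
ee_rot: [0.692, 0.722, 0.001, 0.0]
force: [-0.4, 0.3, -5.1]
width: 0.13
```

Emit:
apply_moves(
  series=[
    [0,0,0,0,0],
    [0,0,0,0,0],
    [0,0,0,0,0],
  ],
)

```text
clock: 39.42
tool_pos: [604.1, 13.1, 126.1]
ee_rot: [0.692, 0.722, 0.0, 0.0]
force: [-0.4, -0.4, -4.5]
width: 0.136
```

Run:
```python
from h import *
go(603.4,14.4,112,92.46)
S=snap("scene");D=snap("side")
P=np.array([[602.4,59,80],[606.5,-31.5,80]]);out=[]
for s in(S,D):
    x,y=(proj(s,P).mean(0)-[30,30]).astype(int);print("origin",x,y)
    out.append(cv2.resize(s["img"][y:y+60,x:x+60],None,fx=6.6,fy=6.6,interpolation=cv2.INTER_CUBIC))
cv2.imwrite("pics/g1.png",np.hstack(out))
```

```text
t 39.42 pos [604.1  13.1 126.1] yaw 92.46 w 11.9 F [-0.4 -0.4 -4.5] j7 -0.21 -> shift [ 0.14 -0.07  1.41] turn 0.0
origin 332 253
origin 241 220
```

View pics/g1.png

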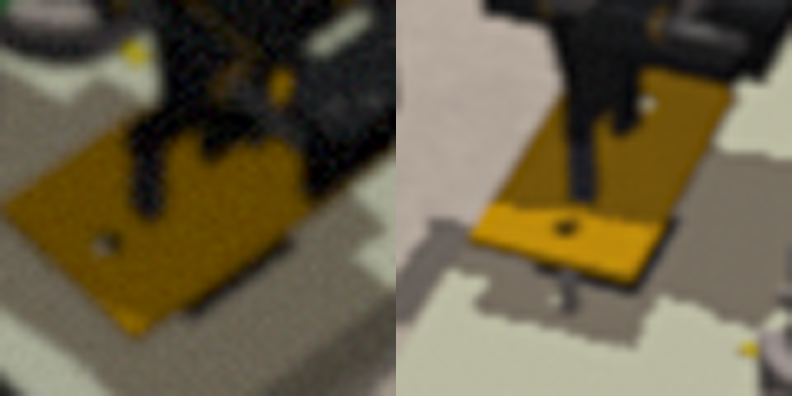

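The scene crop shows the guard hole at (105,243); the side crop shows its two holes at (567,228) and (648,103), with a pin directly below at (570,290). The guard sits almost exactly over the pins.

Run:
```python
from h import *
S=snap("scene");D=snap("side");z=99
print("hole -y scene",plane(S,(347.4,289.3),z).round(1),"side",plane(D,(278.7,235.1),z).round(1))
print("hole +y side",plane(D,(266.4,254.0),z).round(1))
print("pin +y base side",plane(D,(266.9,266.2),55).round(1))
a=np.radians(92.46);T=arm.get_obs()["tool_pos"][:2];d=45*np.array([np.cos(a),np.sin(a)]);print(T+d,T-d)
go(603.4,14.4,112,92.46)
```

```text
hole -y scene [605.7 -35.5  99. ] side [603.2 -34.4  99. ]
hole +y side [602.   55.1  99. ]
pin +y base side [600.6  58.3  55. ]
[601.94764228  58.08174755] [605.81061414 -31.83531116]
t 39.62 pos [603.9  13.1 125.7] yaw 92.47 w 11.2 F [-0.8 -0.4 -4.5] j7 -0.21 -> shift [ 0.13 -0.04  1.37] turn 0.0
```

Emit:
apply_moves(
  series=[
    [0,0.18,0,0,0],
    [0,0.18,0,0.7,0],
    [0,0.18,0,1.1,0],
    [0,0.18,0,1.4,0],
    [0,0.18,0,1.7,0],
    [0,0.18,0,2,0],
    [0,0.18,0,2,0],
    [0,0.18,0,2,0],
  ],
)

```text
clock: 40.62
tool_pos: [603.6, 15.3, 105.4]
ee_rot: [0.692, 0.722, 0.0, -0.0]
force: [-0.5, 1.6, -4.7]
width: 0.133
```

Run:
```python
from h import *
go(603.4,14.4,87,92.46);print(arm.get_obs()["moment"].round(2))
```

```text
t 40.62 pos [603.6  15.3 105.4] yaw 92.49 w 11.6 F [-0.5  1.6 -4.7] j7 -0.22 -> shift [-0.09 -0.03  1.84] turn 0.0
[ 0.48 -0.05  0.  ]
```

Both holes are over the pins with no vertical load. Lowering to the deck.

Emit:
apply_moves(
  series=[
    [0,0,0,0.4,0],
    [0,0,0,0.8,0],
    [0,0,0,1.2,0],
    [0,0,0,1.5,0],
    [0,0,0,1.7,0],
    [0,0,0,1.8,0],
    [0,0,0,1.8,0],
    [0,0,0,1.8,0],
  ],
)

```text
clock: 41.62
tool_pos: [603.7, 15.1, 87.5]
ee_rot: [0.692, 0.722, 0.0, -0.0]
force: [-2.0, 4.1, -3.2]
width: 0.13
```

Run:
```python
from h import *
go(603.4,14.4,87,92.46);print(arm.get_obs()["moment"].round(2))
```

```text
t 41.62 pos [603.7  15.1  87.5] yaw 92.48 w 11.3 F [-2.   4.1 -3.2] j7 -0.23 -> shift [-0.07 -0.03  0.05] turn 0.0
[ 1.05  0.24 -0.  ]
```

Emit:
apply_moves(
  series=[
    [0,-0.08,0,0.1,0],
    [0,-0.08,0,0.15,0],
    [0,-0.08,0,0.15,0],
    [5,-0.08,0,0.15,0],
    [5,-0.08,0,0,0],
    [5,-0.08,0,0,0],
    [5,-0.08,0,0,0],
    [5,-0.08,0,0,0],
  ],
)

```text
clock: 42.62
tool_pos: [603.9, 14.0, 87.6]
ee_rot: [0.692, 0.722, 0.0, 0.0]
force: [0.1, -0.3, -0.8]
width: 0.55
```

Emit:
apply_moves(
  series=[
    [5,0,0,-1,0],
    [5,0,0,-3,0],
    [5,0,0,-6,0],
    [5,0,0,-10,0],
    [5,0,0,-15,0],
    [5,0,0,-20,0],
    [5,0,0,-22,0],
    [5,0,0,-22,0],
  ],
)

```text
clock: 43.62
tool_pos: [604.6, 14.5, 310.6]
ee_rot: [0.692, 0.722, 0.002, 0.002]
force: [-1.3, -0.0, -0.7]
width: 0.574
```

Run:
```python
from h import *
go(575,-200,250,92.46)
s=snap("wrist");S=snap("scene");D=snap("side")
hsv=cv2.cvtColor(s["img"],cv2.COLOR_BGR2HSV);m=cv2.inRange(hsv,(18,100,60),(32,255,255));m[262:]=0
cs,_=cv2.findContours(cv2.morphologyEx(m,cv2.MORPH_CLOSE,np.ones((9,9))),cv2.RETR_EXTERNAL,cv2.CHAIN_APPROX_NONE)
for c in cs:
    if cv2.contourArea(c)<1500: continue
    b=cv2.boxPoints(cv2.minAreaRect(c))
    for z in(61,69):
        w=np.array([plane(s,q,z)[:2] for q in b]);print(z,w.mean(0).round(1),np.linalg.norm(w[1]-w[0]).round(1),np.linalg.norm(w[2]-w[1]).round(1))
fins(s,67)
P=np.array([[604,14,61]]);out=[s["img"][60:320,190:590]]
for q in(S,D):
    x,y=(proj(q,P)[0]-[50,35]).astype(int);out.append(cv2.resize(q["img"][y:y+65,x:x+100],(400,260),interpolation=cv2.INTER_CUBIC))
cv2.imwrite("pics/g2.png",np.vstack([np.hstack(out[1:]),np.hstack([out[0],out[0]*0])]))
```

```text
t 43.62 pos [604.6  14.5 310.6] yaw 92.48 w 49.9 F [-1.3 -0.  -0.7] j7 -0.16 -> shift [-21.31  -3.88   6.06] turn 0.0
61 [602.6  20. ] 73.3 120.3
69 [602.6  21.2] 71.9 118.0
fin px [168.9 181.9] centre [474.1  51. ] LxW 38.6 12.2 heading 93.0 blobc [475.2  51.7] thr 155.0
fin px [177.  262.5] centre [477.6 -21.8] LxW 18.3 12.7 heading 87.5 blobc [480.9 -24.5] thr 94.0
```

View pics/g2.png

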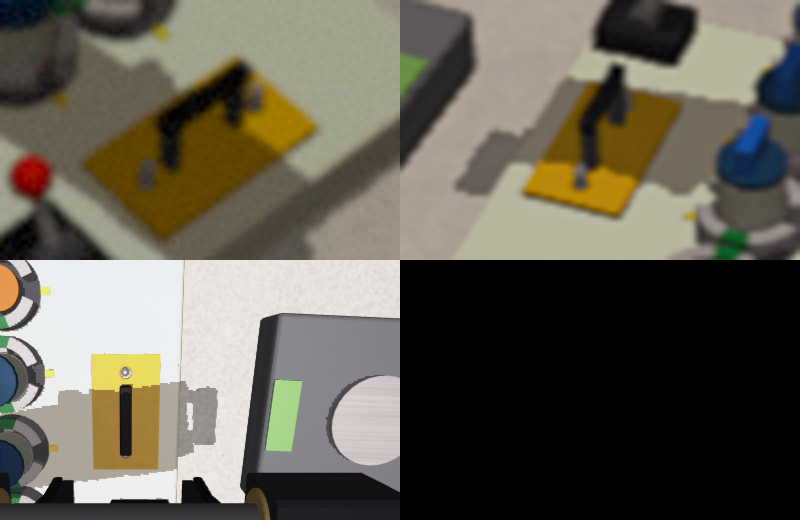

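The guard lies flush, with both pins standing through its holes in both views (crop (147,172)/(253,97) and (580,178)/(620,108)). Jar b still reads locked. Now the lever.

Run:
```python
from h import *
go(558,-118,170,92.46)
S=snap("scene");D=snap("side")
a=[b for b in blobs(S,"red",15)];c=[b for b in blobs(D,"red",10)];print(a,c)
print([b[0] for b in blobs(S,"blue",60)])
```

```text
t 43.77 pos [603.3  14.  306.7] yaw 92.47 w 49.9 F [-0.3 -0.   0.3] j7 -0.16 -> shift [-12.99  -5.09  13.67] turn 0.0
[(array([319.3, 296.3]), 62, [315, 292, 9, 9])] [(array([289.3, 209.8]), 29, [287, 207, 6, 6])]
[array([47.6, 37.6]), array([341. , 234.7]), array([314.3, 248.7]), array([287. , 267.9])]
```

Emit:
apply_moves(
  series=[
    [0,-4,-1.5,0,0],
    [0,-9,-3.5,2,0],
    [0,-13,-5.1,6,0],
    [0,-13,-5.1,10,0],
    [0,-13,-5.1,13,0],
    [0,-13,-5.1,13.6,0],
    [0,-13,-5.1,13.6,0],
    [0,-13,-5.1,13.6,0],
  ],
  squeeze=10,
)

```text
clock: 44.88
tool_pos: [559.3, -117.9, 172.9]
ee_rot: [0.692, 0.722, 0.001, 0.001]
force: [-0.4, 0.2, -1.4]
width: 0.004
```

Run:
```python
from h import *
go(558,-118,124,92.46)
D=snap("scene")
go(558,-118,124,92.46)
```

```text
t 44.88 pos [ 559.3 -117.9  172.9] yaw 92.49 w 0.4 F [-0.4  0.2 -1.4] j7 0.08 -> shift [-0.01 -0.13  4.89] turn 0.0
t 44.92 pos [ 559.3 -117.9  172.9] yaw 92.48 w 0.5 F [ 0.2 -0.3  0.1] j7 0.08 -> shift [-0.   -0.13  4.89] turn 0.0
```

Emit:
apply_moves(
  series=[
    [0,0,0,2.5,0],
    [0,0,0,4.8,0],
    [0,0,0,4.8,0],
    [0,0,1,4.8,0],
    [0,0,2,4.8,0],
    [0,0,3,4.8,0],
    [0,0,4,4.8,0],
    [0,0,5,4.8,0],
  ],
)

```text
clock: 45.92
tool_pos: [609.2, -115.8, 123.6]
ee_rot: [0.692, 0.722, 0.0, -0.0]
force: [-1.3, -0.1, 1.4]
width: 0.004
```

Emit:
apply_moves(
  series=[
    [0,0,0.7,0,0],
    [0,0,1.4,0,0],
    [0,0,2,0,0],
    [0,0,2.4,0,0],
    [0,0,2.8,0,0],
    [0,0,2.8,0,0],
    [0,0,2.8,0,0],
  ],
)

```text
clock: 46.8
tool_pos: [633.0, -114.8, 123.0]
ee_rot: [0.692, 0.722, -0.003, -0.003]
force: [-16.2, 0.0, 7.1]
width: 0.004
```

Run:
```python
from h import *
go(640,-114,124,92.46)
S=snap("scene");D=snap("side")
a=blobs(S,"red",12);c=blobs(D,"red",8);print(a,c)
a=[b for b in a if 290<b[0][0]<360 and b[0][1]>250];c=[b for b in c if 250<b[0][0]<310]
if a and c:print(tri(S,a[0][0],D,c[0][0]))
```

```text
t 46.8 pos [ 633.  -114.8  123. ] yaw 92.45 w 0.4 F [-16.2   0.    7.1] j7 0.0 -> shift [ 0.05  0.7  -0.1 ] turn -0.0
[] [(array([273.3, 207.1]), 21, [271, 205, 5, 5])]
```

The force has risen to 16 N, so the lever is at its stop. Backing off and checking.

Emit:
apply_moves(
  series=[
    [0,0,-2,0,0],
    [0,0,-5,0,0],
    [0,0,-6,-2,0],
    [0,0,-6,-7,0],
    [0,0,-6,-12,0],
    [0,0,-6,-17,0],
    [0,-1,-6,-20,0],
    [0,-5,-6,-20,0],
  ],
)

```text
clock: 47.9
tool_pos: [581.0, -164.7, 329.3]
ee_rot: [0.69, 0.724, 0.002, 0.003]
force: [0.2, -0.4, -0.6]
width: 0.004
```

Emit:
apply_moves(
  series=[
    [3,-5,0,0,0],
    [3,-10,0,0,0],
    [3,-10,0,0,0],
    [3,-10,0,0,0],
  ],
)

```text
clock: 48.4
tool_pos: [583.6, -266.4, 324.8]
ee_rot: [0.692, 0.722, 0.001, 0.0]
force: [0.4, 1.4, 0.2]
width: 0.319
```

Run:
```python
from h import *
S=snap("scene");D=snap("side");W=snap("wrist")
a=[b for b in blobs(S,"red",12) if 290<b[0][0]<370 and b[0][1]>250];c=[b for b in blobs(D,"red",8) if 250<b[0][0]<310];print(a,c)
p,e=tri(S,a[0][0],D,c[0][0]);print("ball",p.round(1),e,"moved",(p-[603.2,-116,134.7]).round(1))
fins(W,67)
print([b[0] for b in blobs(S,"blue",60)][1:],[b[:1] for b in blobs(S,"yellow",100)])
go(0,0,0)
cv2.imwrite("pics/f.png",np.hstack([cv2.resize(S["img"][180:360,180:440],(400,277)),cv2.resize(D["img"][160:340,200:460],(400,277))]))
```

```text
[(array([333.7, 311.7]), 67, [329, 308, 10, 9])] [(array([290.4, 160.8]), 10, [289, 159, 4, 4]), (array([273.6, 207.2]), 27, [271, 205, 6, 6])]
ball [ 670.6 -178.1  239.9] 43.83408895573819 moved [ 67.4 -62.1 105.2]
fin px [202.4  48.5] centre [ 480.7 -118.6] LxW 37.8 12.3 heading 92.5 blobc [ 478.8 -117.8] thr 154.0
[array([304.2,   8.2]), array([368.3,  20.7]), array([341. , 234.7]), array([315.5, 250.7]), array([287.2, 268.4])] [(array([391.8, 174.7]),), (array([360.8, 293.5]),)]
t 48.55 pos [ 583.5 -265.4  324.4] yaw 92.6 w 29.5 F [-0.2 -0.7 -0.5] j7 0.31 -> shift [ 29.16 -57.09  32.44] turn None
```

View pics/f.png

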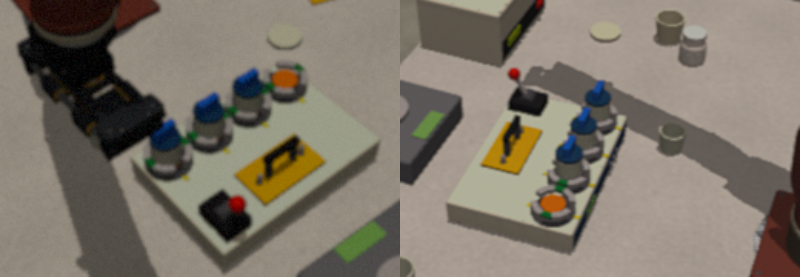

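Final view: three jars locked, guard flat over both pins, lever leaning back (scene ball at (334,312)). The triangulation above paired the ball with the wrong red blob, so I redo it with the right one and hand in if it fits.

Run:
```python
from h import *
S=snap("scene");D=snap("side")
p,e=tri(S,(333.7,311.7),D,(273.6,207.2));m=p-[603.2,-116,134.7];print(p.round(1),round(e,2),m.round(1),arm.get_obs()["force"].round(1))
if m[0]>54 and abs(m[1])<6: arm.finish_job();print("handed in")
```

```text
[ 653.8 -113.7  131.4] 0.16 [50.6  2.3 -3.3] [-0.   0.1 -0.1]
```

Measured travel is 50.6 mm against 58 expected, so I haven't handed in. I recheck with a better ball mask on the first and current images.

Run:
```python
from h import *
S=snap("scene");D=snap("side");R=[]
for si,di,u,v in((cv2.imread("pics/scene0.png"),cv2.imread("pics/side0.png"),(319,296),(289,210)),(S["img"],D["img"],(334,312),(273,207))):
    c=[]
    for im,(x,y) in((si,u),(di,v)):
        f=im[y-12:y+13,x-12:x+13].astype(float);w=np.clip(f[...,2]-1.6*np.maximum(f[...,1],f[...,0])-12,0,40)
        yy,xx=np.mgrid[y-12:y+13,x-12:x+13];c.append(((w*xx).sum()/w.sum(),(w*yy).sum()/w.sum()))
    p,e=tri(S,c[0],D,c[1]);R.append(p);print(np.round(c,1).tolist(),p.round(1),round(e,2))
print(R[1]-R[0])
go(552,-118,200,92.46)
```

```text
[[319.2, 296.7], [289.4, 209.9]] [ 603.3 -116.   134.2] 0.2
[[333.5, 312.4], [273.7, 207.2]] [ 654.1 -114.9  130.4] 0.09
[50.80202756  1.05904818 -3.80048406]
t 48.75 pos [ 583.1 -266.3  323.9] yaw 92.53 w 29.9 F [ 0.5 -0.3  0.3] j7 0.31 -> shift [14.96 -2.45 12.39] turn 0.1
```

The ball's end height (130.4) matches the height given for a fully leaned lever, and the start (134) suggests it began slightly off its front stop. One more firm push will settle it.

Emit:
apply_moves(
  series=[
    [0,5,-0.8,0,0],
    [0,10,-1.6,0,0],
    [0,15,-2.5,2,0],
    [0,15,-2.5,7,0],
    [0,15,-2.5,12,0],
    [0,15,-2.5,16,0],
    [0,15,-2.5,19.5,0],
    [0,15,-2.5,19.8,0],
  ],
)

```text
clock: 49.75
tool_pos: [549.8, -117.8, 123.5]
ee_rot: [0.692, 0.722, -0.001, -0.002]
force: [0.2, 1.1, 0.2]
width: 0.009
```

Emit:
apply_moves(
  series=[
    [0,0.1,1.5,0,0],
    [0,0.1,3,0,0],
    [0,0.2,4.5,0,0],
    [0,0.2,6,0,0],
    [0,0.2,7.2,0,0],
    [0,0.2,8,0,0],
    [0,0.2,8.3,0,0],
    [0,0.2,8.5,0,0],
  ],
)

```text
clock: 50.75
tool_pos: [633.0, -112.8, 125.1]
ee_rot: [0.692, 0.722, -0.003, -0.003]
force: [-19.7, 1.1, 10.9]
width: 0.009
```

Run:
```python
from h import *
go(638,-114,124,92.46)
```

```text
t 50.75 pos [ 633.  -112.8  125.1] yaw 92.45 w 0.8 F [-19.7   1.1  10.9] j7 -0.0 -> shift [-0.15  0.49  0.11] turn -0.0
```

Same stop at x=633 with more force, so the lever is fully over. Retreating.

Emit:
apply_moves(
  series=[
    [0,0,-2,0,0],
    [0,0,-5,0,0],
    [0,0,-6.5,-2,0],
    [0,0,-6.5,-7,0],
    [0,0,-6.5,-12,0],
    [0,0,-6.5,-17,0],
    [0,-5,-6.5,-20,0],
    [0,-10,-6.5,-20,0],
  ],
)

```text
clock: 51.75
tool_pos: [576.7, -216.2, 329.2]
ee_rot: [0.691, 0.723, 0.001, 0.003]
force: [0.4, -0.9, 0.4]
width: 0.005
```

Emit:
apply_moves(
  series=[
    [0,-5,0,0,0],
    [0,-5,0,0,0],
    [0,-5,0,0,0],
    [0,-5,0,0,0],
  ],
)

```text
clock: 52.25
tool_pos: [578.2, -263.6, 325.9]
ee_rot: [0.691, 0.723, 0.0, 0.0]
force: [0.1, 0.5, -0.1]
width: 0.007
```

Run:
```python
from h import *
S=snap("scene");D=snap("side")
a=[b[0] for b in blobs(S,"red",12) if 320<b[0][0]<350 and b[0][1]>290];c=[b[0] for b in blobs(D,"red",8) if 250<b[0][0]<285]
p,e=tri(S,a[0],D,c[0]);print(p.round(1),e)
print([b[0] for b in blobs(S,"blue",60)][1:],[b[0] for b in blobs(S,"yellow",100)])
if abs(p[0]-654)<8:arm.finish_job();print("handed in")
```

```text
[ 653.8 -113.7  131.1] 0.16162866639230078
[array([304.3,   8.3]), array([368.3,  20.7]), array([341. , 234.7]), array([315.5, 250.7]), array([286.5, 267.9])] [array([392. , 174.6]), array([360.8, 293.6])]
the job is handed in; nothing more can be done
handed in
```

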